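# Cock the bottle impact tester and load the sample

### The job

Get the bottle impact tester ready for its next shot: draw the sprung striker arm back by its upright handle until it is past the spring catch, then ease it back onto the catch so that it hooks there and stays cocked when you let go, without it ever flying or snapping forward and without forcing it against the buffer behind the catch. Then stand the small narrow-capped sample bottle upright in the round nest that the arm has uncovered, and leave the arm cocked and the beaker and the jar standing where they are.

Things in the scene. Friction and masses are not known exactly. Their poses are not given: they have to be found in the camera images.
- tester: the bottle impact tester, a 270 x 230 x 12 mm aluminium base plate fixed to the bench, which carries the arm, nest and catch unit (steel, up to 62 mm above the bench). Origin: centre of the underside; x and y along the 270 and 230 mm sides, z up. Forcing the arm with over 20 N against catch or buffer harms the tester
- striker (a joint): draw angle of the striker arm: 0 at rest (the arm lies along the tester's +y over the nest), growing anticlockwise seen from above (towards the tester's -x), at most 1.55 rad. The spring pulls it towards 0 with about 4 N at the handle at rest, 7 to 8 N when cocked. The arm is a 16 mm wide, 173 mm long steel bar, 46 to 58 mm above the bench
- hinge (a point): the arm's vertical hinge axis, at the arm's top face, 58 mm above the bench; z up. The handle goes round it on a circle of 120 mm radius
- handle (a point): middle of the arm's handle, an upright black round post 18 mm in diameter and 57 mm tall, from 58 to 115 mm above the bench (this point: 86.5 mm), 120 mm from the hinge axis; moves with the arm
- slot_mid (a point): middle of the arc slot (not the catch itself), 52 mm above the bench, 168 mm from the hinge. The catch unit is clamped elsewhere along it each time, unmeasured: the arm hooks at a draw angle between 0.98 and 1.32 rad. Arriving, the arm's tip pushes the sloped catch tooth aside (1 to 3 N more at the handle); the tooth then snaps in behind it. A hair trigger: a light push or a jump onto it fires
- slot_end (a point): far end of the arc slot, at 1.32 rad, 52 mm up, 140 mm from the hinge. On the catch unit, behind the catch, stands a rubber-tipped sprung buffer: 3 to 4 mm of handle travel past the hooking point the arm meets it, felt as a rise of about 5 N per mm. Ease back from there 4 to 6 mm, until the catch carries all the spring force and the handle none
- seat (a point): centre of the nest's floor (12 mm above the bench): a black ring 49 mm inside and 60 mm outside, standing 8 mm above the base plate, 150 mm from the hinge; the arm at rest lies over it
- sample_mid (a point): the sample bottle, white plastic, body 40 mm in diameter, 90 mm tall with its narrow white cap, about 0.11 kg, upright on the bench; this point is on its axis half-way up (45 mm above its underside), z along its axis
- beaker: open glass beaker, 68 mm across, 85 mm tall, a bystander; origin at the centre of its underside
- jar: squat white jar with a wide lid, 62 mm across, 70 mm tall, a bystander; origin at the centre of its underside

How it is judged:
By the outcome, as a careful person would: the job done as asked, in the order asked, and still so for the second after the job is handed in, with the robot touching nothing.
It also fails if it takes over 72 s, if anything falls off the work surface, if the arm or the gripper's body presses on something with over 40 N, if the wrist force passes 120 N, or if a joint passes its speed limit or range.

### The arm

A 7-joint arm with a two-finger parallel gripper is mounted at the origin on the work surface. World frame = base frame: x ahead of the robot, y to its left, z up, the work surface at z = 0. Lengths are in m, angles in rad, forces in N, time in s.
With the tool pointing down it reaches from about 0.4 to 0.875 m from the base axis. Payload 19.3 kg.
Tool frame: the origin (TCP) lies between the finger pads; the fingertips stand 17 mm ahead of it and the grasp point (between the pads) lies 2 mm behind it; x points along the fingers, y is the direction in which the jaws open and shut, and the axes are right-handed (so a half turn about x gives the same grasp; the last joint's range is limited). The gripper opens to 85 mm and grips with 20 to 120 N. Pads are 22 mm wide; open, the fingers measure 114 mm over their backs; the gripper's body (76 mm by 85 mm) begins 54 mm behind the grasp point. The pads swing forward as they close: fully open they stand 13 mm farther back than shut.
Start: joints at [1.152, 0.521, -0.036, 1.599, 0.021, 1.021, -0.113], TCP at [0.214, -0.587, 0.248] pointing down, gripper open.
Joint ranges: [-2.91, 2.91], [-0.3, 2.13], [-1.5, 1.42], [0.17, 2.43], [-1.26, 4.41], [0.16, 1.93], [-2.52, 2.52]. Speed limits (rad/s): [1.89, 1.89, 2.39, 2.39, 3.01, 3.01, 3.01].

### API

Orientations are given as [roll, pitch, yaw] about the fixed x, y, z axes, in that order (R = Rz(yaw) Ry(pitch) Rx(roll)).
In Python, from workcell import bot gives the robot as it stands.
- The arm moves only by the shell command python3 -m creep 'ROWS' [FORCE]. ROWS is JSON, a list of rows, each an object of numbers: "wx", "wy", "wz": the turn, a rotation vector about the tool's x, y, z in degrees; "tx", "ty", "tz": the shift along the tool's x, y, z in m; "claw": the closure, from 0 (fully open) to 1 (shut). A call has 1 to 8 rows; each row is the pose to reach, as a shift and turn from the pose measured when the call began, along the tool's axes at that moment; what a row does not reach only later rows make up. A row lasts 1/10 s, in which the tool goes at most 50 mm and 8.59 degrees, less where a joint would pass 70% of its speed; a pose out of reach is approached as far as the arm can. A call with a gripper value outside its range is refused whole. The fingers move at their own pace and stop on an object; FORCE is the grip in N (left out, the last holds). Time passes only in rows, so rows that repeat a pose let the fingers close. It gives the time, the measured TCP pose, the force and the opening at its end, in the units of the state.
- bot.observe(): the state, without advancing time (a new reading comes with each control period).
- bot.grab_frame(name): name is "side" or "top"; returns the picture (384x512x3 uint8, blue, green, red); there is no depth.
- bot.get_calibration(name): a dict with "fx", "fy", "cx", "cy" (pixels), "R" (3x3) and "t" (3): a world point X has camera coordinates R X + t. Camera axes: x right, y down, z forward; pixel columns grow to the right and rows downward; lengths in m; the calibration is good to about 2 mm. A picture is of the moment at which its call begins. get_calibration takes no time and is no camera call.
- bot.job_done(): hands the job in, once; it reports no verdict.
The state is a dict: "clock": time; "qpos": joint angles; "qd": joint speeds; "joint_efforts": joint torques, N m; "position": TCP position; "tool_rot": TCP orientation; "force": force on the tool from outside, world axes, zero at the start; "moment": the same for the moment, N m; "grip_width": finger opening in m.
Only numpy, scipy, OpenCV 4.12 (cv2) and the standard library are available. Lean on these libraries where they do the work, as an engineer would, in place of code of your own. Each camera call takes 0.05 s, during which the arm holds its last target.

## Working session

There is one attempt and no reset: what is moved stays moved. The work goes in short steps, Python scripts to look and compute and a shell command to move; the robot and the scene stay as the last step left them, time stands still between calls to the robot, and variables do not carry over. Pictures are saved under pics/ and viewed, and the job is handed in when it is done.

```bash
ls; mkdir -p pics
python3 - <<'E'
from workcell import bot
import cv2,json
s=bot.observe();print(s)
for n in("side","top"):
    cv2.imwrite(f"pics/{n}0.png",bot.grab_frame(n)); c=bot.get_calibration(n);print(n,c)
E
```

```text
pics
{'clock': 0.0, 'qpos': array([ 1.15181183,  0.5220286 , -0.03631685,  1.59996942,  0.02119307,
        1.02112874, -0.11277949]), 'qd': array([-0.00017462,  0.00095378, -0.00240271,  0.00141466, -0.00179432,
        0.00082168, -0.00051878]), 'joint_efforts': array([ 3.54824188e-03, -9.27081513e+01,  1.98147006e+00, -3.69916248e+01,
        1.79073529e-02,  8.43625021e-03, -5.64990887e-05]), 'position': array([ 0.21345399, -0.58708933,  0.24773057]), 'tool_rot': array([-1.49964583,  1.56964696,  1.99072839]), 'force': array([-0.36723339, -0.22639171,  0.23337415]), 'moment': array([-0.0113095 , -0.00278613, -0.01666893]), 'grip_width': 0.08536689699900077}
side {'fx': 383.2677330953268, 'fy': 383.2677330953268, 'cx': 250.01385560449492, 'cy': 188.47560489359708, 'R': array([[ 0.97305942, -0.23054888, -0.00160668],
       [-0.14691103, -0.61465491, -0.77499451],
       [ 0.17768656,  0.75435175, -0.63196592]]), 't': array([-0.54525484,  0.10719909,  0.72746802])}
top {'fx': 387.1895947101293, 'fy': 387.1895947101293, 'cx': 250.8297760601944, 'cy': 193.43157540588348, 'R': array([[-0.01144637, -0.99967234,  0.02289518],
       [-0.98319574,  0.00707987, -0.18241715],
       [ 0.18219529, -0.02459845, -0.98295462]]), 't': array([-0.08572272,  0.55873776,  0.9147792 ])}
```

View pics/side0.png

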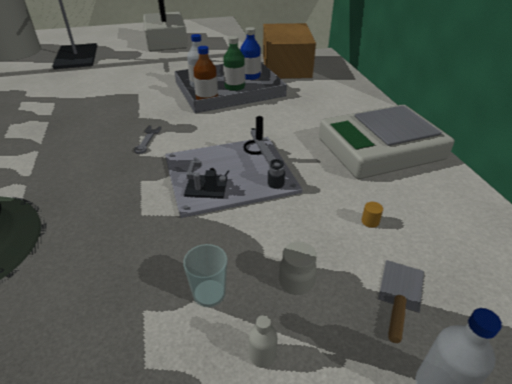

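View pics/top0.png

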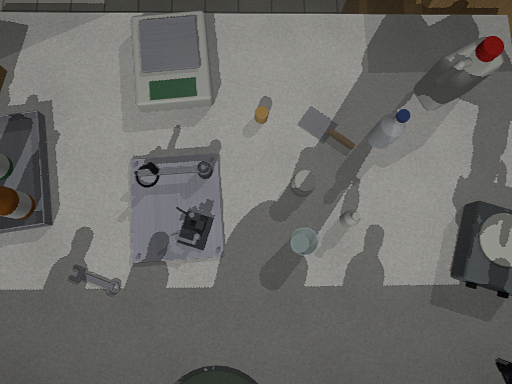

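Run:
```python
import cv2
a=cv2.imread("pics/top0.png")[140:275,115:235];cv2.imwrite("pics/t0c.png",cv2.resize(a,None,fx=4.4,fy=4.4,interpolation=cv2.INTER_CUBIC))
a=cv2.imread("pics/side0.png")[105:220,155:310];cv2.imwrite("pics/s0c.png",cv2.resize(a,None,fx=5,fy=5,interpolation=cv2.INTER_CUBIC))
a=cv2.imread("pics/top0.png")[160:270,270:380];b=cv2.imread("pics/side0.png")[230:384,170:330]
import numpy as np
a=cv2.resize(a,(385,385),interpolation=cv2.INTER_CUBIC);b=cv2.resize(b,(400,385),interpolation=cv2.INTER_CUBIC)
cv2.imwrite("pics/b0c.png",np.hstack([a,b]))
```

```text
(no output)
```

View pics/t0c.png

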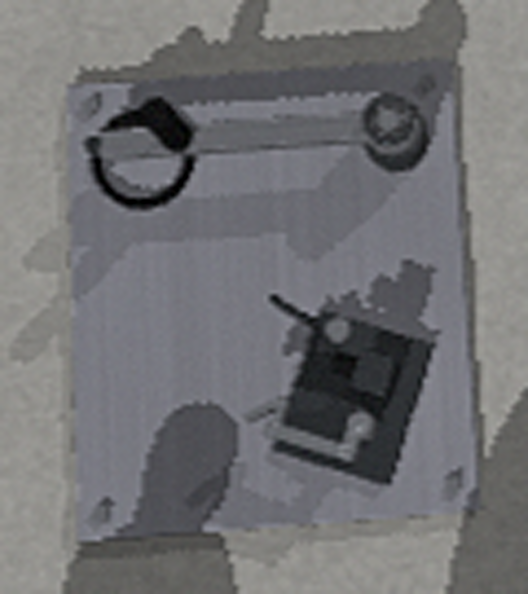

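View pics/s0c.png

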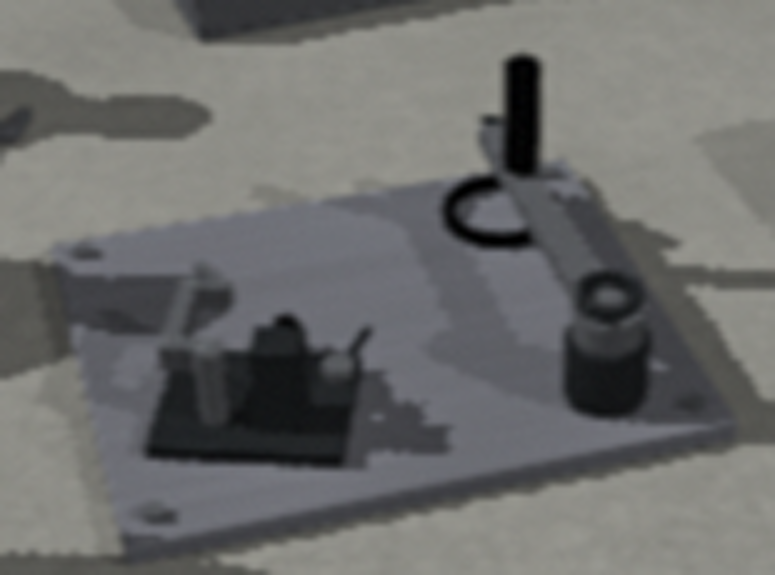

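View pics/b0c.png

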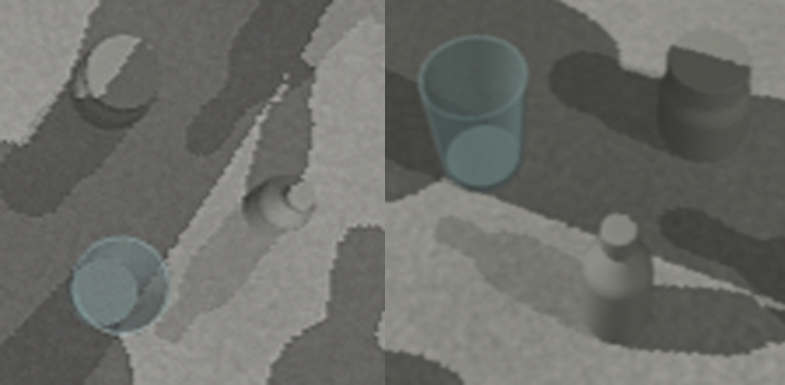

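```bash
cat > h.py <<'E'
from workcell import bot
import numpy as np, cv2
from scipy.spatial.transform import Rotation as Ro
C={n:bot.get_calibration(n) for n in("side","top")}
def ray(n,uv):
    c=C[n];R=np.array(c["R"]);t=np.array(c["t"])
    d=R.T@np.array([(uv[0]-c["cx"])/c["fx"],(uv[1]-c["cy"])/c["fy"],1.]);return -R.T@t,d/np.linalg.norm(d)
def plane(n,uv,z):
    o,d=ray(n,uv);return o+d*(z-o[2])/d[2]
def tri(a,b):
    o1,d1=ray("side",a);o2,d2=ray("top",b)
    s=np.linalg.lstsq(np.c_[d1,-d2],o2-o1,rcond=None)[0]
    p=o1+d1*s[0];q=o2+d2*s[1];return (p+q)/2,np.linalg.norm(p-q)
def proj(n,X):
    c=C[n];p=np.array(c["R"])@X+c["t"];return np.array([c["fx"]*p[0]/p[2]+c["cx"],c["fy"]*p[1]/p[2]+c["cy"]])
def st():
    s=bot.observe();R=Ro.from_euler('xyz',s["tool_rot"]).as_matrix();return s,np.array(s["position"]),R
E
python3 - <<'E'
from h import *
np.set_printoptions(precision=4,suppress=True)
tc=lambda x,y:(x/4.4-.4+115,y/4.4-.4+140)
sc=lambda x,y:(x/5-.4+155,y/5-.4+105)
for n in C: print(n,"cam",ray(n,(0,0))[0])
print("hinge tri",tri(sc(608,297),tc(392,120)))
print("hinge planes",plane("top",tc(392,120),.06),plane("side",sc(608,297),.06))
print("handle top",plane("side",sc(522,62),.115),"top view",plane("top",tc(152,105),.115)); print("handle base side",plane("side",sc(520,168),.058))
print("ring top, outer centre z.02", plane("top",tc(143,158),.02))
print("corners(z .012)")
for p in((70,85),(455,65),(478,520),(78,542)):print(plane("top",tc(*p),.012))
print("side corners")
for p in((60,245),(125,535),(735,420)):print(plane("side",sc(*p),.012))
tb=lambda x,y:(x/3.5-.4+270,y/3.5-.4+160)
sb=lambda x,y:(x/2.5-.4+170,y/2.5-.4+230)
print("bottle cap top",tri(sb(619,0+228) if 0 else sb(619-385,226),tb(302,192)),plane("top",tb(302,192),.09),plane("side",sb(619-385,226),.09))
print("jar top",plane("top",tb(122,70),.07),plane("side",sb(709-385,62),.07))
print("beaker top",plane("top",tb(120,285),.085),plane("side",sb(474-385,76),.085))
s,p,R=st();print(p,R)
E
```

```text
side cam [ 0.4171 -0.6086  0.5419]
top cam [ 0.3817 -0.0671  1.0031]
hinge tri (array([0.6235, 0.0258, 0.0668]), np.float64(0.0006199468720227082))
hinge planes [0.625  0.0265 0.06  ] [0.6268 0.0349 0.06  ]
handle top [0.6166 0.1477 0.115 ] top view [0.6197 0.1491 0.115 ]
handle base side [0.6167 0.1486 0.058 ]
ring top, outer centre z.02 [0.613  0.1763 0.02  ]
corners(z .012)
[0.6599 0.2233 0.012 ]
[ 0.6712 -0.0062  0.012 ]
[ 0.4008 -0.0205  0.012 ]
[0.391  0.2068 0.012 ]
side corners
[0.3975 0.2041 0.012 ]
[ 0.4093 -0.0152  0.012 ]
[ 0.6756 -0.0027  0.012 ]
bottle cap top (array([ 0.4977, -0.3401,  0.0917]), np.float64(0.00015270016290387165)) [ 0.498  -0.3406  0.09  ] [ 0.498  -0.3391  0.09  ]
jar top [ 0.5885 -0.2237  0.07  ] [ 0.588  -0.2269  0.07  ]
beaker top [ 0.4364 -0.2144  0.085 ] [ 0.4385 -0.2163  0.085 ]
[ 0.2135 -0.5871  0.2478] [[-0.0004  0.3418 -0.9398]
 [ 0.0009 -0.9398 -0.3418]
 [-1.     -0.001   0.0001]]
```

```bash
cat >> h.py <<'E'
import sys
np.set_printoptions(precision=4,suppress=True)
def go(xyz,yawy,quiet=False):
    """tool-frame delta to reach xyz, tool x down, tool y at world angle yawy(deg)"""
    s,p,R=st()
    a=np.radians(yawy);y=np.array([np.cos(a),np.sin(a),0]);x=np.array([0,0,-1.]);z=np.cross(x,y)
    T=np.c_[x,y,z];d=R.T@(np.array(xyz)-p);w=np.degrees(Ro.from_matrix(R.T@T).as_rotvec())
    print("t",s["clock"],"pos",p,"ydir",round(float(np.degrees(np.arctan2(R[1,1],R[0,1]))),2),"f",np.array(s["force"]),"gw",round(s["grip_width"],4))
    print("tx ty tz",d,"w",w,"q",np.array(s["qpos"]))
E
python3 -c "
from h import *
go([.6175,.1475,.19],3)"
```

```text
t 0.1 pos [ 0.2135 -0.5871  0.2478] ydir -70.02 f [0.171  0.3773 0.1503] gw 0.0853
tx ty tz [ 0.0583 -0.5523 -0.6308] w [-73.0158  -0.033    0.0521] q [ 1.1518  0.522  -0.0363  1.5999  0.0212  1.0211 -0.1128]
```

```bash
python3 -m creep '[{"tx":0.02,"ty":-0.552,"tz":-0.631,"wx":-73},{"tx":0.02,"ty":-0.552,"tz":-0.631,"wx":-73},{"tx":0.02,"ty":-0.552,"tz":-0.631,"wx":-73},{"tx":0.02,"ty":-0.552,"tz":-0.631,"wx":-73},{"tx":0.02,"ty":-0.552,"tz":-0.631,"wx":-73},{"tx":0.02,"ty":-0.552,"tz":-0.631,"wx":-73},{"tx":0.02,"ty":-0.552,"tz":-0.631,"wx":-73},{"tx":0.02,"ty":-0.552,"tz":-0.631,"wx":-73}]'; python3 -c "
from h import *
go([.6175,.1475,.19],3)"
```

```text
t 0.1 pos [ 0.2135 -0.5871  0.2478] ydir -70.02 f [0.171  0.3773 0.1503] gw 0.0853
tx ty tz [ 0.0583 -0.5523 -0.6308] w [-73.0158  -0.033    0.0521] q [ 1.1518  0.522  -0.0363  1.5999  0.0212  1.0211 -0.1128]$[0]: bad value
```

```bash
python3 -m creep '[{"wx":-73,"wy":0,"wz":0,"tx":0.02,"ty":-0.552,"tz":-0.631,"claw":0},{"wx":-73,"wy":0,"wz":0,"tx":0.02,"ty":-0.552,"tz":-0.631,"claw":0}]'; python3 -m creep --help | head -30
```

```text
clock: 0.3
position: [0.2616, -0.4988, 0.2452]
tool_rot: [-1.544, 1.57, 2.25]
force: [1.3, 0.3, 0.0]
grip_width: 0.0855invalid input: not JSON, or not a number
```

```bash
python3 -c "
from h import *
go([.6175,.1475,.19],3)"
```

```text
t 0.3 pos [ 0.2616 -0.4988  0.2452] ydir -52.6 f [1.294  0.2754 0.0493] gw 0.0855
tx ty tz [ 0.0555 -0.2972 -0.6752] w [-55.6015  -0.0264   0.0534] q [ 1.0783  0.4292 -0.1302  1.7642  0.0664  0.9534  0.0032]
```

```bash
python3 -m creep '[{"wx":-55.6,"wy":0,"wz":0,"tx":0.02,"ty":-0.297,"tz":-0.675,"claw":0},{"wx":-55.6,"wy":0,"wz":0,"tx":0.02,"ty":-0.297,"tz":-0.675,"claw":0},{"wx":-55.6,"wy":0,"wz":0,"tx":0.02,"ty":-0.297,"tz":-0.675,"claw":0},{"wx":-55.6,"wy":0,"wz":0,"tx":0.02,"ty":-0.297,"tz":-0.675,"claw":0},{"wx":-55.6,"wy":0,"wz":0,"tx":0.02,"ty":-0.297,"tz":-0.675,"claw":0},{"wx":-55.6,"wy":0,"wz":0,"tx":0.02,"ty":-0.297,"tz":-0.675,"claw":0},{"wx":-55.6,"wy":0,"wz":0,"tx":0.02,"ty":-0.297,"tz":-0.675,"claw":0},{"wx":-55.6,"wy":0,"wz":0,"tx":0.02,"ty":-0.297,"tz":-0.675,"claw":0}]';  python3 -c "
from h import *
go([.6175,.1475,.19],3)"
```

```text
clock: 1.1
position: [0.4549, -0.1477, 0.2348]
tool_rot: [-2.469, 1.57, 2.298]
force: [0.5, -0.4, 0.4]
grip_width: 0.0857
t 1.1 pos [ 0.4549 -0.1477  0.2348] ydir 3.15 f [ 0.4869 -0.3929  0.4248] gw 0.0857
tx ty tz [ 0.0449  0.1786 -0.2858] w [ 0.1457 -0.0436  0.0348] q [ 0.5861  0.3398 -0.4922  1.9704  0.2049  0.8803  0.0412]
```

```bash
python3 -m creep '[{"wx":0,"wy":0,"wz":0,"tx":0.02,"ty":0.1785,"tz":-0.286,"claw":0},{"wx":0,"wy":0,"wz":0,"tx":0.02,"ty":0.1785,"tz":-0.286,"claw":0},{"wx":0,"wy":0,"wz":0,"tx":0.02,"ty":0.1785,"tz":-0.286,"claw":0},{"wx":0,"wy":0,"wz":0,"tx":0.02,"ty":0.1785,"tz":-0.286,"claw":0},{"wx":0,"wy":0,"wz":0,"tx":0.035,"ty":0.1785,"tz":-0.286,"claw":0.2},{"wx":0,"wy":0,"wz":0,"tx":0.045,"ty":0.1785,"tz":-0.286,"claw":0.3},{"wx":0,"wy":0,"wz":0,"tx":0.045,"ty":0.1785,"tz":-0.286,"claw":0.3},{"wx":0,"wy":0,"wz":0,"tx":0.045,"ty":0.1785,"tz":-0.286,"claw":0.3}]';  python3 - <<'E'
from h import *
go([.6175,.1475,.088],3)
for n in("side","top"): cv2.imwrite(f"pics/{n}1.png",bot.grab_frame(n))
E
```

```text
clock: 1.9
position: [0.6173, 0.1537, 0.1877]
tool_rot: [-2.46, 1.566, 2.313]
force: [-0.6, -1.4, 0.1]
grip_width: 0.06
t 1.9 pos [0.6173 0.1537 0.1877] ydir 3.48 f [-0.5624 -1.3553  0.1249] gw 0.06
tx ty tz [0.0997 0.0001 0.0065] w [ 0.48   -0.1989  0.1627] q [-0.0157  0.6447 -0.4893  1.6051  0.3418  0.9799 -0.5535]
```

Run:
```python
from h import *
go([.6175,.1475,.088],3)
a=cv2.imread("pics/side1.png")[60:250,150:340];b=cv2.imread("pics/top1.png")[100:275,80:255]
cv2.imwrite("pics/c1.png",np.hstack([cv2.resize(a,(400,400)),cv2.resize(b,(400,400))]))
```

```text
t 2.0 pos [0.617  0.1486 0.1889] ydir 3.24 f [ 0.2588  0.4292 -0.2838] gw 0.0594
tx ty tz [0.1009 0.0007 0.0012] w [ 0.2397 -0.0413  0.1272] q [-0.0102  0.6404 -0.4872  1.6088  0.3417  0.9803 -0.5514]
```

View pics/c1.png

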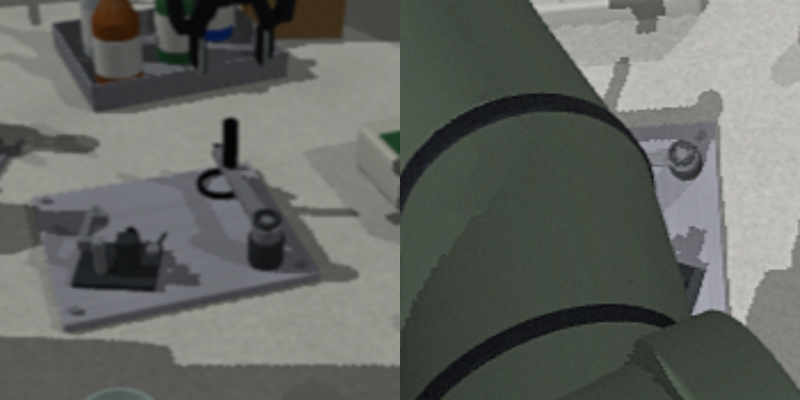

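```bash
python3 -m creep '[{"wx":0.2,"wy":0,"wz":0,"tx":0.04,"ty":0.0005,"tz":0.001,"claw":0.3},{"wx":0.2,"wy":0,"wz":0,"tx":0.075,"ty":0.0005,"tz":0.001,"claw":0.3},{"wx":0.2,"wy":0,"wz":0,"tx":0.095,"ty":0.0005,"tz":0.001,"claw":0.3},{"wx":0.2,"wy":0,"wz":0,"tx":0.1,"ty":0.0005,"tz":0.001,"claw":0.3},{"wx":0.2,"wy":0,"wz":0,"tx":0.1,"ty":0.0005,"tz":0.001,"claw":0.3}]';  python3 - <<'E'
from h import *
for n in("side",): cv2.imwrite(f"pics/{n}2.png",bot.grab_frame(n))
go([.6175,.1475,.088],3)
a=cv2.imread("pics/side2.png")[60:250,150:340]
cv2.imwrite("pics/c2.png",cv2.resize(a,(570,570)))
E
```

```text
clock: 2.5
position: [0.6173, 0.1467, 0.0891]
tool_rot: [-1.696, 1.568, 3.068]
force: [-0.8, 0.1, -0.1]
grip_width: 0.0599
t 2.55 pos [0.6177 0.1471 0.09  ] ydir 2.99 f [ 0.9289 -0.3558  0.1209] gw 0.0599
tx ty tz [ 0.002  -0.0002 -0.0004] w [-0.0103 -0.0402  0.0749] q [-0.0405  0.7623 -0.4373  1.6684  0.4159  0.8057 -0.6115]
```

View pics/c2.png

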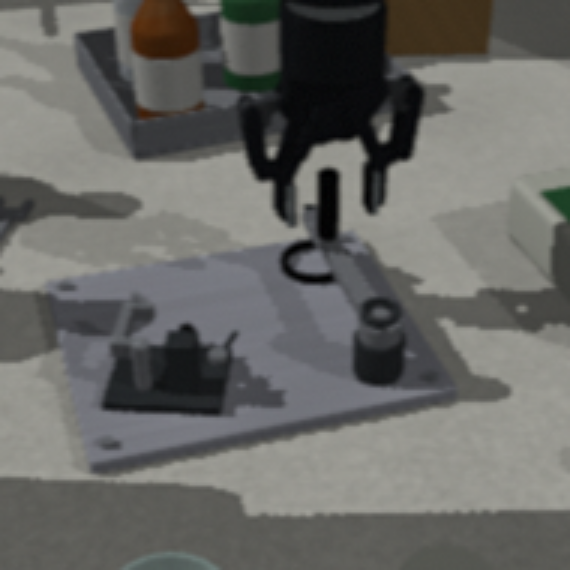

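```bash
python3 -m creep '[{"wx":0,"wy":0,"wz":0,"tx":0.002,"ty":0,"tz":0,"claw":0.6},{"wx":0,"wy":0,"wz":0,"tx":0.002,"ty":0,"tz":0,"claw":0.7},{"wx":0,"wy":0,"wz":0,"tx":0.002,"ty":0,"tz":0,"claw":0.75},{"wx":0,"wy":0,"wz":0,"tx":0.002,"ty":0,"tz":0,"claw":0.85},{"wx":0,"wy":0,"wz":0,"tx":0.002,"ty":0,"tz":0,"claw":0.9},{"wx":0,"wy":0,"wz":0,"tx":0.002,"ty":0,"tz":0,"claw":0.9},{"wx":0,"wy":0,"wz":0,"tx":0.002,"ty":0,"tz":0,"claw":0.9},{"wx":0,"wy":0,"wz":0,"tx":0.002,"ty":0,"tz":0,"claw":0.9}]' 40;  python3 - <<'E'
from h import *
go([.6175,.1475,.088],3)
E
```

```text
clock: 3.35
position: [0.6171, 0.147, 0.0887]
tool_rot: [-1.637, 1.569, 3.128]
force: [-9.5, -1.5, 12.0]
grip_width: 0.0172
t 3.35 pos [0.6171 0.147  0.0887] ydir 3.0 f [-9.5446 -1.4607 12.0385] gw 0.0172
tx ty tz [ 0.0007  0.0004 -0.0004] w [-0.0028 -0.0085  0.1287] q [-0.0413  0.7637 -0.4364  1.6697  0.4167  0.8041 -0.6126]
```

```bash
python3 -m creep '[{"wx":-2,"wy":0,"wz":0,"tx":-0.001,"ty":-0.0042,"tz":0.0001,"claw":0.9},{"wx":-5,"wy":0,"wz":0,"tx":-0.001,"ty":-0.0105,"tz":0.0005,"claw":0.9},{"wx":-9,"wy":0,"wz":0,"tx":-0.001,"ty":-0.0188,"tz":0.0015,"claw":0.9},{"wx":-13,"wy":0,"wz":0,"tx":-0.001,"ty":-0.027,"tz":0.0031,"claw":0.9},{"wx":-17,"wy":0,"wz":0,"tx":-0.001,"ty":-0.0351,"tz":0.0052,"claw":0.9},{"wx":-20,"wy":0,"wz":0,"tx":-0.001,"ty":-0.041,"tz":0.0072,"claw":0.9},{"wx":-20,"wy":0,"wz":0,"tx":-0.001,"ty":-0.041,"tz":0.0072,"claw":0.9},{"wx":-20,"wy":0,"wz":0,"tx":-0.001,"ty":-0.041,"tz":0.0072,"claw":0.9}]';  cat >> h.py <<'E'
H=np.array([.6225,.027])
def arm():
    s,p,R=st();f=np.array(s["force"]);y=R[:,1];z=R[:,2]
    v=p[:2]-H;th=np.degrees(np.arctan2(v[1],v[0]))-90
    print("t",round(s["clock"],2),"pos",p,"r",round(float(np.hypot(*v)),4),"az",round(th,2),"tangential arc mm",round(np.radians(th)*120,2),"ydir",round(float(np.degrees(np.arctan2(R[1,1],R[0,1]))),2),"f xyz",f,"f tool y",round(float(f@y),2),"f tool z",round(float(f@z),2),"gw",round(s["grip_width"],4),"q",np.array(s["qpos"]))
E
python3 -c "
from h import *
arm()"
```

```text
clock: 4.15
position: [0.5765, 0.1369, 0.0891]
tool_rot: [-1.805, 1.568, -2.974]
force: [7.0, -1.8, -19.3]
grip_width: 0.0166
t 4.15 pos [0.5765 0.1369 0.0891] r 0.1192 az 22.73 tangential arc mm 47.6 ydir 23.02 f xyz [  6.968   -1.7738 -19.2768] f tool y 5.77 f tool z 4.37 gw 0.0166 q [ 0.0258  0.7284 -0.5243  1.7832  0.4993  0.7683 -0.3545]
```

```bash
python3 -m creep '[{"wx":-4,"wy":0,"wz":0,"tx":0,"ty":-0.0084,"tz":0.0004,"claw":0.9},{"wx":-8,"wy":0,"wz":0,"tx":0,"ty":-0.0167,"tz":0.0013,"claw":0.9},{"wx":-12,"wy":0,"wz":0,"tx":0,"ty":-0.0249,"tz":0.0027,"claw":0.9},{"wx":-16,"wy":0,"wz":0,"tx":0,"ty":-0.0331,"tz":0.0047,"claw":0.9},{"wx":-20,"wy":0,"wz":0,"tx":0,"ty":-0.041,"tz":0.0073,"claw":0.9},{"wx":-24,"wy":0,"wz":0,"tx":0,"ty":-0.0488,"tz":0.0105,"claw":0.9},{"wx":-28,"wy":0,"wz":0,"tx":0,"ty":-0.0563,"tz":0.0141,"claw":0.9},{"wx":-28,"wy":0,"wz":0,"tx":0,"ty":-0.0563,"tz":0.0141,"claw":0.9}]'
python3 -c "
from h import *
arm()"
```

```text
clock: 4.95
position: [0.5308, 0.1009, 0.0891]
tool_rot: [-2.243, 1.57, -2.921]
force: [12.7, 0.8, -21.9]
grip_width: 0.0171
t 4.95 pos [0.5308 0.1009 0.0891] r 0.1177 az 51.14 tangential arc mm 107.11 ydir 51.16 f xyz [ 12.685    0.7647 -21.8999] f tool y 8.57 f tool z 9.41 gw 0.0171 q [ 0.1649  0.6955 -0.6465  1.9194  0.6137  0.7341  0.0504]
```

```bash
python3 -m creep '[{"wx":0,"wy":0,"wz":0,"tx":0.0007,"ty":0,"tz":0.0004,"claw":0.9},{"wx":0,"wy":0,"wz":0,"tx":0.0007,"ty":0,"tz":0.0004,"claw":0.9}]'
python3 -c "
from h import *
arm()"
```

```text
clock: 5.15
position: [0.5316, 0.1017, 0.0889]
tool_rot: [1.867, 1.569, 1.19]
force: [3.9, 5.9, -3.2]
grip_width: 0.0175
t 5.15 pos [0.5316 0.1017 0.0889] r 0.1177 az 50.56 tangential arc mm 105.89 ydir 51.23 f xyz [ 3.9252  5.901  -3.2457] f tool y 7.05 f tool z -0.63 gw 0.0175 q [ 0.1647  0.6964 -0.6469  1.9185  0.6145  0.7321  0.0509]
```

```bash
python3 -m creep '[{"wx":-1.5,"wy":0,"wz":0,"tx":0.0001,"ty":-0.0031,"tz":0.0001,"claw":0.9},{"wx":-3,"wy":0,"wz":0,"tx":0.0001,"ty":-0.0063,"tz":0.0002,"claw":0.9},{"wx":-4.5,"wy":0,"wz":0,"tx":0.0001,"ty":-0.0094,"tz":0.0004,"claw":0.9},{"wx":-6,"wy":0,"wz":0,"tx":0.0001,"ty":-0.0125,"tz":0.0007,"claw":0.9},{"wx":-6,"wy":0,"wz":0,"tx":0.0001,"ty":-0.0125,"tz":0.0007,"claw":0.9}]'
python3 -c "
from h import *
arm()"
```

```text
clock: 5.65
position: [0.5246, 0.0919, 0.089]
tool_rot: [1.583, 1.568, 1.013]
force: [4.9, 3.7, -9.5]
grip_width: 0.0169
t 5.65 pos [0.5246 0.0919 0.089 ] r 0.1174 az 56.45 tangential arc mm 118.24 ydir 57.33 f xyz [ 4.858   3.7018 -9.5223] f tool y 5.71 f tool z 2.09 gw 0.0169 q [ 0.2009  0.6932 -0.6733  1.9409  0.6382  0.7287  0.1467]
```

```bash
python3 -m creep '[{"wx":-0.5,"wy":0,"wz":0,"tx":0.0003,"ty":-0.001,"tz":0.0001,"claw":0.9},{"wx":-1,"wy":0,"wz":0,"tx":0.0003,"ty":-0.002,"tz":0.0001,"claw":0.9},{"wx":-1,"wy":0,"wz":0,"tx":0.0003,"ty":-0.002,"tz":0.0001,"claw":0.9}]'
python3 -c "
from h import *
arm()"
python3 - <<'E'
from h import *
cv2.imwrite("pics/side3.png",bot.grab_frame("side"));arm()
a=cv2.imread("pics/side3.png")[60:250,150:340]
cv2.imwrite("pics/c3.png",cv2.resize(a,(570,570),interpolation=cv2.INTER_CUBIC))
E
```

```text
clock: 5.95
position: [0.5239, 0.0907, 0.0889]
tool_rot: [1.501, 1.566, 0.949]
force: [2.4, 4.8, -6.5]
grip_width: 0.0167
t 5.95 pos [0.5239 0.0907 0.0889] r 0.1173 az 57.13 tangential arc mm 119.65 ydir 58.39 f xyz [ 2.4462  4.8354 -6.4558] f tool y 5.37 f tool z -0.45 gw 0.0167 q [ 0.2068  0.6932 -0.6779  1.944   0.6425  0.7274  0.1632]
t 6.0 pos [0.524  0.0908 0.0889] r 0.1174 az 57.09 tangential arc mm 119.58 ydir 58.38 f xyz [ 3.6873  3.9901 -5.9092] f tool y 5.3 f tool z 1.05 gw 0.0172 q [ 0.2066  0.6932 -0.6779  1.9439  0.6424  0.7274  0.1629]
```

View pics/c3.png

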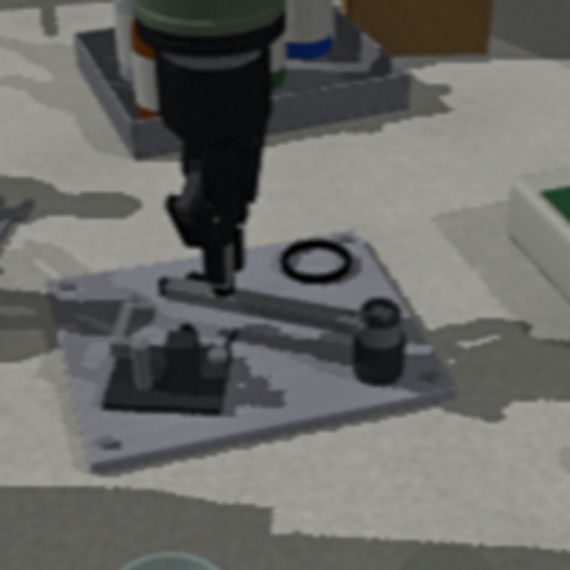

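```bash
python3 -m creep '[{"wx":-0.6,"wy":0,"wz":0,"tx":0.0002,"ty":-0.0015,"tz":0.0001,"claw":0.9},{"wx":-1.3,"wy":0,"wz":0,"tx":0.0002,"ty":-0.003,"tz":0.0001,"claw":0.9},{"wx":-1.3,"wy":0,"wz":0,"tx":0.0002,"ty":-0.003,"tz":0.0001,"claw":0.9}]'
python3 -c "
from h import *
arm()"
python3 -m creep '[{"wx":-0.6,"wy":0,"wz":0,"tx":0.0001,"ty":-0.0015,"tz":0.0001,"claw":0.9},{"wx":-1.2,"wy":0,"wz":0,"tx":0.0001,"ty":-0.0025,"tz":0.0001,"claw":0.9},{"wx":-1.2,"wy":0,"wz":0,"tx":0.0001,"ty":-0.0025,"tz":0.0001,"claw":0.9}]'
python3 -c "
from h import *
arm()"
```

```text
clock: 6.3
position: [0.5226, 0.0885, 0.0889]
tool_rot: [1.471, 1.565, 0.943]
force: [2.9, 4.0, -5.3]
grip_width: 0.0169
t 6.3 pos [0.5226 0.0885 0.0889] r 0.1173 az 58.39 tangential arc mm 122.3 ydir 59.72 f xyz [ 2.8524  3.9514 -5.3112] f tool y 4.82 f tool z 0.47 gw 0.0169 q [ 0.2152  0.6927 -0.6838  1.9487  0.6477  0.7263  0.1846]
clock: 6.6
position: [0.5214, 0.0864, 0.0889]
tool_rot: [1.46, 1.565, 0.953]
force: [2.2, 4.1, -5.0]
grip_width: 0.0165
t 6.6 pos [0.5214 0.0864 0.0889] r 0.1172 az 59.55 tangential arc mm 124.71 ydir 60.95 f xyz [ 2.1674  4.1326 -5.015 ] f tool y 4.64 f tool z -0.12 gw 0.0165 q [ 0.2229  0.6925 -0.6892  1.9525  0.6523  0.726   0.2045]
```

```bash
cat >> h.py <<'E'
def mom():
    s,p,R=st();m=np.array(s["moment"]);print("moment",m,"about vertical",m[2], "equiv N at handle",m[2]/.12)
E
python3 - <<'E'
from h import *
from scipy.optimize import least_squares
P=np.array([[.6171,.147],[.5765,.1369],[.5316,.1017],[.5246,.0919],[.524,.0908],[.5226,.0885],[.5214,.0864]])
for fr in(0,1):
    f=lambda v:np.hypot(*(P-v[:2]).T)-(v[2] if fr else .12)
    r=least_squares(f,[.6225,.027,.12]);print(r.x,r.fun*1000)
    for p in P:
        v=p-r.x[:2];print(round(np.degrees(np.arctan2(v[1],v[0]))-90,2),end=' ')
    print()
mom()
E
```

```text
[0.6258 0.0274 0.12  ] [-0.0789  0.1068  0.0126  0.0467 -0.0318 -0.0286 -0.0411]
4.18 24.26 51.75 57.5 58.1 59.38 60.54 
[0.625  0.0286 0.1187] [-0.0042  0.0114 -0.0333  0.0523 -0.0201 -0.0032 -0.0028]
3.84 24.14 51.96 57.78 58.38 59.68 60.85 
moment [ 0.588  -0.1509 -0.2462] about vertical -0.2462385030149047 equiv N at handle -2.051987525124206
```

```bash
cat >> h.py <<'E'
H2=np.array([.6255,.028])
def a2():
    s,p,R=st();f=np.array(s["force"]);m=s["moment"][2]
    v=p[:2]-H2;r=np.hypot(*v);th=np.degrees(np.arctan2(v[1],v[0]))-90-4.0
    u=v/r;t=np.array([-u[1],u[0]])
    ft=-f[:2]@t
    print("t",round(s["clock"],2),"draw deg",round(th,2),"arc mm",round(np.radians(th)*120,2),"r",round(r,4),"ydir-3-draw",round(float(np.degrees(np.arctan2(R[1,1],R[0,1])))-3-th,2),"Ftan",round(ft,2),"Mz/.12",round(-m/.12,2),"SUM",round(ft-m/.12,2),"Frad",round(float(f[:2]@u),2),"Fz",round(f[2],2),"gw",round(s["grip_width"],4),"pos",p)
E
python3 -m creep '[{"wx":0,"wy":0,"wz":0,"tx":0.0001,"ty":-0.0015,"tz":0.0001,"claw":0.9},{"wx":0,"wy":0,"wz":0,"tx":0.0001,"ty":-0.0028,"tz":0.0001,"claw":0.9},{"wx":0,"wy":0,"wz":0,"tx":0.0001,"ty":-0.0028,"tz":0.0001,"claw":0.9}]'
python3 -c "
from h import *
a2()"
```

```text
clock: 6.9
position: [0.5204, 0.0844, 0.0889]
tool_rot: [1.446, 1.564, 0.94]
force: [2.8, 6.4, -6.2]
grip_width: 0.0169
t 6.9 draw deg 57.77 arc mm 120.99 r 0.1193 ydir-3-draw 0.21 Ftan 6.95 Mz/.12 -0.06 SUM 6.89 Frad 0.55 Fz -6.2 gw 0.0169 pos [0.5204 0.0844 0.0889]
```

```bash
python3 -m creep '[{"wx":-0.5,"wy":0,"wz":0,"tx":0.0002,"ty":-0.0015,"tz":0.0001,"claw":0.9},{"wx":-1,"wy":0,"wz":0,"tx":0.0002,"ty":-0.0028,"tz":0.0001,"claw":0.9},{"wx":-1,"wy":0,"wz":0,"tx":0.0002,"ty":-0.0028,"tz":0.0001,"claw":0.9}]' >/dev/null
python3 -c "
from h import *
a2()"
python3 -m creep '[{"wx":-0.5,"wy":0,"wz":0,"tx":0.0001,"ty":-0.0015,"tz":0.0001,"claw":0.9},{"wx":-1,"wy":0,"wz":0,"tx":0.0001,"ty":-0.0028,"tz":0.0001,"claw":0.9},{"wx":-1,"wy":0,"wz":0,"tx":0.0001,"ty":-0.0028,"tz":0.0001,"claw":0.9}]' >/dev/null
python3 -c "
from h import *
a2()"
```

```text
t 7.2 draw deg 58.82 arc mm 123.2 r 0.1193 ydir-3-draw 0.21 Ftan 7.54 Mz/.12 -0.01 SUM 7.54 Frad 0.14 Fz -5.75 gw 0.0169 pos [0.5193 0.0825 0.0889]
t 7.5 draw deg 59.9 arc mm 125.46 r 0.1193 ydir-3-draw 0.17 Ftan 7.1 Mz/.12 -0.43 SUM 6.67 Frad -0.7 Fz -7.26 gw 0.0168 pos [0.5184 0.0805 0.0889]
```

```bash
python3 -m creep '[{"wx":-0.5,"wy":0,"wz":0,"tx":0.0002,"ty":-0.0015,"tz":0.0001,"claw":0.9},{"wx":-1,"wy":0,"wz":0,"tx":0.0002,"ty":-0.0028,"tz":0.0001,"claw":0.9},{"wx":-1,"wy":0,"wz":0,"tx":0.0002,"ty":-0.0028,"tz":0.0001,"claw":0.9}]' >/dev/null
python3 -c "
from h import *
a2()"
python3 -m creep '[{"wx":-0.5,"wy":0,"wz":0,"tx":0.0002,"ty":-0.0015,"tz":0.0001,"claw":0.9},{"wx":-1,"wy":0,"wz":0,"tx":0.0002,"ty":-0.0028,"tz":0.0001,"claw":0.9},{"wx":-1,"wy":0,"wz":0,"tx":0.0002,"ty":-0.0028,"tz":0.0001,"claw":0.9}]' >/dev/null
python3 -c "
from h import *
a2()"
```

```text
t 7.8 draw deg 60.94 arc mm 127.62 r 0.1193 ydir-3-draw 0.2 Ftan 7.95 Mz/.12 -0.43 SUM 7.51 Frad -0.29 Fz -5.53 gw 0.0171 pos [0.5174 0.0785 0.0889]
t 8.1 draw deg 61.95 arc mm 129.75 r 0.1193 ydir-3-draw 0.23 Ftan 8.35 Mz/.12 -0.2 SUM 8.16 Frad -0.75 Fz -4.75 gw 0.0173 pos [0.5166 0.0766 0.0889]
```

```bash
python3 -m creep '[{"wx":-0.5,"wy":0,"wz":0,"tx":0.0002,"ty":-0.0015,"tz":0.0001,"claw":0.9},{"wx":-1,"wy":0,"wz":0,"tx":0.0002,"ty":-0.0028,"tz":0.0001,"claw":0.9},{"wx":-1,"wy":0,"wz":0,"tx":0.0002,"ty":-0.0028,"tz":0.0001,"claw":0.9}]' >/dev/null
python3 - <<'E'
from h import *
a2()
cv2.imwrite("pics/side4.png",bot.grab_frame("side"));a2()
a=cv2.imread("pics/side4.png")[130:210,155:285]
cv2.imwrite("pics/c4.png",cv2.resize(a,None,fx=6,fy=6,interpolation=cv2.INTER_CUBIC))
E
```

```text
t 8.4 draw deg 62.81 arc mm 131.54 r 0.1193 ydir-3-draw 0.45 Ftan 9.1 Mz/.12 0.07 SUM 9.17 Frad -0.26 Fz -5.94 gw 0.0168 pos [0.5159 0.075  0.0889]
t 8.45 draw deg 62.79 arc mm 131.51 r 0.1193 ydir-3-draw 0.45 Ftan 9.91 Mz/.12 -0.02 SUM 9.88 Frad -0.63 Fz -6.38 gw 0.0169 pos [0.5159 0.075  0.0889]
```

View pics/c4.png

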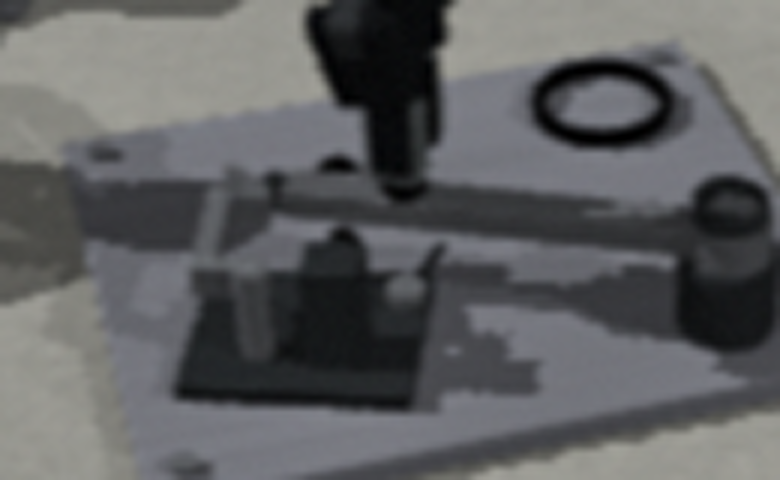

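```bash
python3 -m creep '[{"wx":-0.3,"wy":0,"wz":0,"tx":0.0002,"ty":-0.0012,"tz":0.0001,"claw":0.9},{"wx":-0.7,"wy":0,"wz":0,"tx":0.0002,"ty":-0.0024,"tz":0.0001,"claw":0.9},{"wx":-0.7,"wy":0,"wz":0,"tx":0.0002,"ty":-0.0024,"tz":0.0001,"claw":0.9}]' >/dev/null
python3 -c "
from h import *
a2()"
```

```text
t 8.75 draw deg 63.38 arc mm 132.74 r 0.1193 ydir-3-draw 0.63 Ftan 11.27 Mz/.12 0.68 SUM 11.95 Frad -0.24 Fz -6.1 gw 0.0166 pos [0.5154 0.0739 0.0889]
```

```bash
python3 -m creep '[{"wx":-0.3,"wy":0,"wz":0,"tx":0.0002,"ty":-0.0012,"tz":0.0001,"claw":0.9},{"wx":-0.7,"wy":0,"wz":0,"tx":0.0002,"ty":-0.0024,"tz":0.0001,"claw":0.9},{"wx":-0.7,"wy":0,"wz":0,"tx":0.0002,"ty":-0.0024,"tz":0.0001,"claw":0.9}]' >/dev/null
python3 -c "
from h import *
a2()"
```

```text
t 9.05 draw deg 64.12 arc mm 134.28 r 0.1193 ydir-3-draw 0.64 Ftan 9.0 Mz/.12 0.94 SUM 9.94 Frad -0.91 Fz -5.21 gw 0.0171 pos [0.5148 0.0725 0.0889]
```

```bash
python3 -m creep '[{"wx":-0.2,"wy":0,"wz":0,"tx":0.0002,"ty":-0.001,"tz":0.0001,"claw":0.9},{"wx":-0.4,"wy":0,"wz":0,"tx":0.0002,"ty":-0.002,"tz":0.0001,"claw":0.9},{"wx":-0.4,"wy":0,"wz":0,"tx":0.0002,"ty":-0.002,"tz":0.0001,"claw":0.9}]' >/dev/null
python3 -c "
from h import *
a2()"
```

```text
t 9.35 draw deg 64.77 arc mm 135.65 r 0.1193 ydir-3-draw 0.44 Ftan 8.21 Mz/.12 -0.07 SUM 8.14 Frad -0.81 Fz -3.42 gw 0.0169 pos [0.5143 0.0712 0.0889]
```

```bash
python3 -m creep '[{"wx":-0.2,"wy":0,"wz":0,"tx":0.0001,"ty":-0.001,"tz":0.0001,"claw":0.9},{"wx":-0.4,"wy":0,"wz":0,"tx":0.0001,"ty":-0.0018,"tz":0.0001,"claw":0.9},{"wx":-0.4,"wy":0,"wz":0,"tx":0.0001,"ty":-0.0018,"tz":0.0001,"claw":0.9}]' >/dev/null
python3 -c "
from h import *
a2()"
```

```text
t 9.65 draw deg 65.35 arc mm 136.87 r 0.1193 ydir-3-draw 0.31 Ftan 7.53 Mz/.12 -0.14 SUM 7.39 Frad -1.38 Fz -5.62 gw 0.0166 pos [0.5139 0.0701 0.0889]
```

```bash
python3 -m creep '[{"wx":-0.3,"wy":0,"wz":0,"tx":0.0001,"ty":-0.001,"tz":0.0001,"claw":0.9},{"wx":-0.5,"wy":0,"wz":0,"tx":0.0001,"ty":-0.0018,"tz":0.0001,"claw":0.9},{"wx":-0.5,"wy":0,"wz":0,"tx":0.0001,"ty":-0.0018,"tz":0.0001,"claw":0.9}]' >/dev/null
python3 -c "
from h import *
a2()"
```

```text
t 9.95 draw deg 65.95 arc mm 138.13 r 0.1192 ydir-3-draw 0.25 Ftan 8.2 Mz/.12 -0.48 SUM 7.73 Frad -1.91 Fz -6.13 gw 0.017 pos [0.5135 0.0689 0.0889]
```

```bash
python3 -m creep '[{"wx":-0.3,"wy":0,"wz":0,"tx":0.0001,"ty":-0.001,"tz":0.0001,"claw":0.9},{"wx":-0.5,"wy":0,"wz":0,"tx":0.0001,"ty":-0.0018,"tz":0.0001,"claw":0.9},{"wx":-0.5,"wy":0,"wz":0,"tx":0.0001,"ty":-0.0018,"tz":0.0001,"claw":0.9}]' >/dev/null
python3 -c "
from h import *
a2()
cv2.imwrite('pics/side5.png',bot.grab_frame('side'));a2()
a=cv2.imread('pics/side5.png')[130:210,155:285]
cv2.imwrite('pics/c5.png',cv2.resize(a,None,fx=6,fy=6,interpolation=cv2.INTER_CUBIC))
"
```

```text
t 10.25 draw deg 66.53 arc mm 139.33 r 0.1193 ydir-3-draw 0.22 Ftan 8.25 Mz/.12 -0.59 SUM 7.66 Frad -1.03 Fz -6.12 gw 0.017 pos [0.5131 0.0678 0.0889]
t 10.3 draw deg 66.54 arc mm 139.35 r 0.1192 ydir-3-draw 0.2 Ftan 8.44 Mz/.12 -0.33 SUM 8.1 Frad -1.43 Fz -6.31 gw 0.0169 pos [0.5131 0.0677 0.0889]
```

View pics/c5.png

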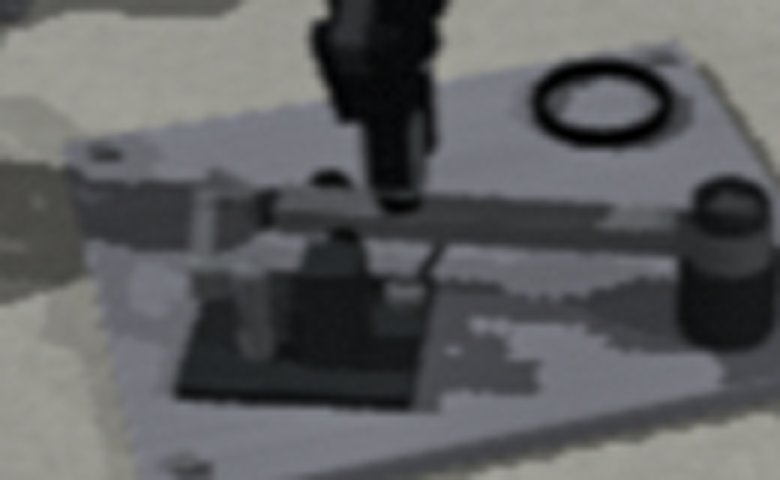

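```bash
python3 -m creep '[{"wx":-0.3,"wy":0,"wz":0,"tx":0.0001,"ty":-0.001,"tz":0.0001,"claw":0.9},{"wx":-0.5,"wy":0,"wz":0,"tx":0.0001,"ty":-0.0017,"tz":0.0001,"claw":0.9},{"wx":-0.5,"wy":0,"wz":0,"tx":0.0001,"ty":-0.0017,"tz":0.0001,"claw":0.9}]' >/dev/null
python3 -c "
from h import *
a2()
"
```

```text
t 10.6 draw deg 67.07 arc mm 140.48 r 0.1192 ydir-3-draw 0.22 Ftan 7.87 Mz/.12 -0.78 SUM 7.1 Frad -1.52 Fz -5.87 gw 0.0167 pos [0.5127 0.0667 0.0889]
```

```bash
python3 -m creep '[{"wx":-0.3,"wy":0,"wz":0,"tx":0.0001,"ty":-0.001,"tz":0.0001,"claw":0.9},{"wx":-0.5,"wy":0,"wz":0,"tx":0.0001,"ty":-0.0017,"tz":0.0001,"claw":0.9},{"wx":-0.5,"wy":0,"wz":0,"tx":0.0001,"ty":-0.0017,"tz":0.0001,"claw":0.9}]' >/dev/null
python3 -c "
from h import *
a2()
"
```

```text
t 10.9 draw deg 67.67 arc mm 141.72 r 0.1192 ydir-3-draw 0.17 Ftan 7.93 Mz/.12 -0.28 SUM 7.65 Frad -1.3 Fz -5.9 gw 0.0169 pos [0.5123 0.0655 0.0889]
```

```bash
python3 -m creep '[{"wx":-0.3,"wy":0,"wz":0,"tx":0.0001,"ty":-0.001,"tz":0.0001,"claw":0.9},{"wx":-0.5,"wy":0,"wz":0,"tx":0.0001,"ty":-0.0017,"tz":0.0001,"claw":0.9},{"wx":-0.5,"wy":0,"wz":0,"tx":0.0001,"ty":-0.0017,"tz":0.0001,"claw":0.9}]' >/dev/null
python3 -c "
from h import *
a2()
"
```

```text
t 11.2 draw deg 68.29 arc mm 143.04 r 0.1192 ydir-3-draw 0.09 Ftan 7.09 Mz/.12 -0.69 SUM 6.41 Frad -0.45 Fz -5.48 gw 0.0168 pos [0.5119 0.0643 0.0889]
```

```bash
python3 -m creep '[{"wx":-0.3,"wy":0,"wz":0,"tx":0.0001,"ty":-0.001,"tz":0.0001,"claw":0.9},{"wx":-0.5,"wy":0,"wz":0,"tx":0.0001,"ty":-0.0017,"tz":0.0001,"claw":0.9},{"wx":-0.5,"wy":0,"wz":0,"tx":0.0001,"ty":-0.0017,"tz":0.0001,"claw":0.9}]' >/dev/null
python3 -c "
from h import *
a2()
"
```

```text
t 11.5 draw deg 68.86 arc mm 144.21 r 0.1192 ydir-3-draw 0.08 Ftan 8.68 Mz/.12 -0.46 SUM 8.22 Frad -0.89 Fz -6.1 gw 0.0166 pos [0.5116 0.0631 0.0889]
```

```bash
python3 -m creep '[{"wx":-0.3,"wy":0,"wz":0,"tx":0.0001,"ty":-0.001,"tz":0.0001,"claw":0.9},{"wx":-0.5,"wy":0,"wz":0,"tx":0.0001,"ty":-0.0017,"tz":0.0001,"claw":0.9},{"wx":-0.5,"wy":0,"wz":0,"tx":0.0001,"ty":-0.0017,"tz":0.0001,"claw":0.9}]' >/dev/null
python3 -c "
from h import *
a2()
cv2.imwrite('pics/side6.png',bot.grab_frame('side'));a2()
a=cv2.imread('pics/side6.png')[130:210,155:285]
cv2.imwrite('pics/c6.png',cv2.resize(a,None,fx=6,fy=6,interpolation=cv2.INTER_CUBIC))
"
```

```text
t 11.8 draw deg 69.41 arc mm 145.37 r 0.1192 ydir-3-draw 0.08 Ftan 7.88 Mz/.12 -0.6 SUM 7.28 Frad -1.06 Fz -4.74 gw 0.0169 pos [0.5113 0.062  0.089 ]
t 11.85 draw deg 69.41 arc mm 145.38 r 0.1192 ydir-3-draw 0.07 Ftan 7.47 Mz/.12 -0.34 SUM 7.13 Frad -0.3 Fz -5.04 gw 0.0169 pos [0.5113 0.062  0.0889]
```

View pics/c6.png

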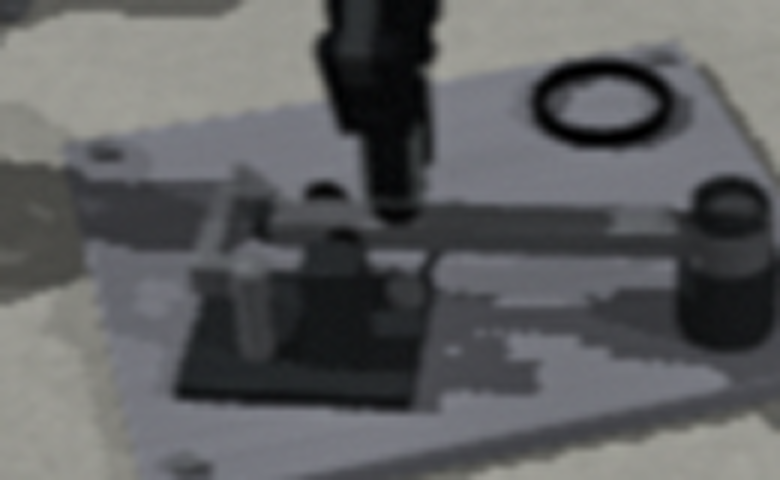

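```bash
python3 -m creep '[{"wx":-0.2,"wy":0,"wz":0,"tx":0.0001,"ty":-0.0009,"tz":0.0001,"claw":0.9},{"wx":-0.4,"wy":0,"wz":0,"tx":0.0001,"ty":-0.0015,"tz":0.0001,"claw":0.9},{"wx":-0.4,"wy":0,"wz":0,"tx":0.0001,"ty":-0.0015,"tz":0.0001,"claw":0.9}]' >/dev/null
python3 -c "
from h import *
a2()
"
```

```text
t 12.15 draw deg 69.83 arc mm 146.26 r 0.1192 ydir-3-draw 0.1 Ftan 8.93 Mz/.12 -0.01 SUM 8.92 Frad -2.08 Fz -6.64 gw 0.0168 pos [0.511  0.0612 0.0889]
```

```bash
python3 -m creep '[{"wx":-0.2,"wy":0,"wz":0,"tx":0.0001,"ty":-0.0009,"tz":0.0001,"claw":0.9},{"wx":-0.3,"wy":0,"wz":0,"tx":0.0001,"ty":-0.0014,"tz":0.0001,"claw":0.9},{"wx":-0.3,"wy":0,"wz":0,"tx":0.0001,"ty":-0.0014,"tz":0.0001,"claw":0.9}]' >/dev/null
python3 -c "
from h import *
a2()
"
```

```text
t 12.45 draw deg 70.06 arc mm 146.73 r 0.1192 ydir-3-draw 0.23 Ftan 10.19 Mz/.12 -0.09 SUM 10.09 Frad -0.23 Fz -6.94 gw 0.017 pos [0.5109 0.0607 0.089 ]
```

```bash
python3 -m creep '[{"wx":0.3,"wy":0,"wz":0,"tx":0.0001,"ty":-0.0002,"tz":0,"claw":0.9},{"wx":0.5,"wy":0,"wz":0,"tx":0.0001,"ty":0.0004,"tz":0,"claw":0.9},{"wx":0.8,"wy":0,"wz":0,"tx":0.0001,"ty":0.001,"tz":0,"claw":0.9},{"wx":0.9,"wy":0,"wz":0,"tx":0.0001,"ty":0.0013,"tz":0,"claw":0.9},{"wx":0.9,"wy":0,"wz":0,"tx":0.0001,"ty":0.0013,"tz":0,"claw":0.9}]' >/dev/null
python3 -c "
from h import *
a2()
"
```

```text
t 12.95 draw deg 69.22 arc mm 144.97 r 0.1192 ydir-3-draw 0.21 Ftan 7.41 Mz/.12 0.11 SUM 7.52 Frad -1.56 Fz -7.33 gw 0.017 pos [0.5114 0.0624 0.089 ]
```

```bash
python3 -m creep '[{"wx":0.2,"wy":0,"wz":0,"tx":0.0002,"ty":-0.0003,"tz":0,"claw":0.9},{"wx":0.4,"wy":0,"wz":0,"tx":0.0002,"ty":0.0001,"tz":0,"claw":0.9},{"wx":0.6,"wy":0,"wz":0,"tx":0.0002,"ty":0.0005,"tz":0,"claw":0.9},{"wx":0.6,"wy":0,"wz":0,"tx":0.0002,"ty":0.0005,"tz":0,"claw":0.9}]' >/dev/null
python3 -c "
from h import *
a2()
"
```

```text
t 13.35 draw deg 68.71 arc mm 143.91 r 0.1192 ydir-3-draw 0.14 Ftan 6.75 Mz/.12 0.03 SUM 6.79 Frad -0.36 Fz -5.44 gw 0.0168 pos [0.5117 0.0634 0.0889]
```

```bash
python3 -m creep '[{"wx":0.2,"wy":0,"wz":0,"tx":0.0002,"ty":-0.0003,"tz":0,"claw":0.9},{"wx":0.3,"wy":0,"wz":0,"tx":0.0002,"ty":0,"tz":0,"claw":0.9},{"wx":0.4,"wy":0,"wz":0,"tx":0.0002,"ty":0.0003,"tz":0,"claw":0.9},{"wx":0.4,"wy":0,"wz":0,"tx":0.0002,"ty":0.0003,"tz":0,"claw":0.9}]' >/dev/null
python3 -c "
from h import *
a2()
"
```

```text
t 13.75 draw deg 68.38 arc mm 143.21 r 0.1192 ydir-3-draw 0.11 Ftan 6.85 Mz/.12 0.24 SUM 7.09 Frad -1.2 Fz -4.74 gw 0.017 pos [0.5119 0.0641 0.0889]
```

```bash
python3 -m creep '[{"wx":0.2,"wy":0,"wz":0,"tx":0.0002,"ty":-0.0003,"tz":0,"claw":0.9},{"wx":0.3,"wy":0,"wz":0,"tx":0.0002,"ty":0,"tz":0,"claw":0.9},{"wx":0.4,"wy":0,"wz":0,"tx":0.0002,"ty":0.0003,"tz":0,"claw":0.9},{"wx":0.4,"wy":0,"wz":0,"tx":0.0002,"ty":0.0003,"tz":0,"claw":0.9}]' >/dev/null
python3 -c "
from h import *
a2()
"
```

```text
t 14.15 draw deg 68.31 arc mm 143.06 r 0.1192 ydir-3-draw -0.2 Ftan 3.5 Mz/.12 -1.01 SUM 2.5 Frad 0.78 Fz 1.92 gw 0.0171 pos [0.5119 0.0642 0.0889]
```

```bash
python3 -m creep '[{"wx":0,"wy":0,"wz":0,"tx":0,"ty":-0.0001,"tz":0,"claw":0.9},{"wx":-0.1,"wy":0,"wz":0,"tx":0,"ty":0,"tz":0,"claw":0.9},{"wx":-0.1,"wy":0,"wz":0,"tx":0,"ty":0,"tz":0,"claw":0.9}]' >/dev/null
python3 -c "
from h import *
a2()
cv2.imwrite('pics/side7.png',bot.grab_frame('side'));a2();mom()
a=cv2.imread('pics/side7.png')[130:210,155:285]
cv2.imwrite('pics/c7.png',cv2.resize(a,None,fx=6,fy=6,interpolation=cv2.INTER_CUBIC))
"
```

```text
t 14.45 draw deg 68.31 arc mm 143.07 r 0.1192 ydir-3-draw -0.11 Ftan 4.09 Mz/.12 -1.1 SUM 2.99 Frad -0.22 Fz -0.09 gw 0.017 pos [0.5119 0.0642 0.0889]
t 14.5 draw deg 68.32 arc mm 143.08 r 0.1192 ydir-3-draw -0.11 Ftan 3.54 Mz/.12 -0.28 SUM 3.26 Frad -0.66 Fz -0.41 gw 0.0164 pos [0.5119 0.0642 0.0889]
moment [-0.6811  0.3123  0.0333] about vertical 0.03331031024678622 equiv N at handle 0.2775859187232185
```

View pics/c7.png

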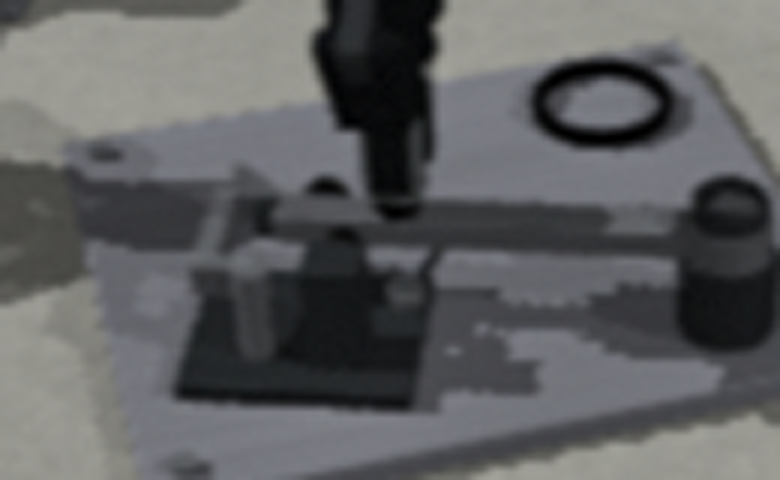

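```bash
python3 -m creep '[{"wx":0,"wy":0,"wz":0,"tx":0,"ty":0.0001,"tz":0,"claw":0.9},{"wx":0,"wy":0,"wz":0,"tx":0,"ty":0.0002,"tz":0,"claw":0.9},{"wx":0,"wy":0,"wz":0,"tx":0,"ty":0.0003,"tz":0,"claw":0.9}]' >/dev/null
python3 -c "
from h import *
a2()"
```

```text
t 14.8 draw deg 68.28 arc mm 142.99 r 0.1192 ydir-3-draw -0.08 Ftan 1.04 Mz/.12 -0.7 SUM 0.34 Frad 0.49 Fz 0.46 gw 0.0167 pos [0.5119 0.0643 0.0889]
```

```bash
python3 -m creep '[{"wx":0,"wy":0,"wz":0,"tx":0,"ty":0,"tz":0,"claw":0.9},{"wx":0,"wy":0,"wz":0,"tx":0,"ty":0,"tz":0,"claw":0.9}]' 20
python3 -c "
from h import *
a2()"
```

```text
clock: 15.0
position: [0.5119, 0.0643, 0.0889]
tool_rot: [1.231, 1.545, 0.903]
force: [0.6, 1.8, 1.2]
grip_width: 0.0171
t 15.0 draw deg 68.29 arc mm 143.03 r 0.1192 ydir-3-draw -0.1 Ftan 1.92 Mz/.12 -0.55 SUM 1.38 Frad -0.05 Fz 1.2 gw 0.0171 pos [0.5119 0.0643 0.0889]
```

```bash
python3 -m creep '[{"wx":0,"wy":0,"wz":0,"tx":0,"ty":0.0001,"tz":0,"claw":0.9},{"wx":0,"wy":0,"wz":0,"tx":0,"ty":0.0001,"tz":0,"claw":0.9}]' 20 >/dev/null
python3 -c "
from h import *
a2()"
python3 -m creep '[{"wx":0,"wy":0,"wz":0,"tx":0,"ty":0,"tz":0,"claw":0.76},{"wx":0,"wy":0,"wz":0,"tx":0,"ty":0,"tz":0,"claw":0.72},{"wx":0,"wy":0,"wz":0,"tx":0,"ty":0,"tz":0,"claw":0.66},{"wx":0,"wy":0,"wz":0,"tx":0,"ty":0,"tz":0,"claw":0.58},{"wx":0,"wy":0,"wz":0,"tx":0,"ty":0,"tz":0,"claw":0.5},{"wx":0,"wy":0,"wz":0,"tx":0,"ty":0,"tz":0,"claw":0.5}]' 20 
python3 -c "
from h import *
cv2.imwrite('pics/side8.png',bot.grab_frame('side'));a2();mom()
a=cv2.imread('pics/side8.png')[130:210,155:285]
cv2.imwrite('pics/c8.png',cv2.resize(a,None,fx=6,fy=6,interpolation=cv2.INTER_CUBIC))
"
```

```text
t 15.2 draw deg 68.28 arc mm 143.0 r 0.1192 ydir-3-draw -0.09 Ftan 1.71 Mz/.12 -0.96 SUM 0.76 Frad 0.25 Fz 1.17 gw 0.0164 pos [0.512  0.0643 0.0889]
clock: 15.8
position: [0.5119, 0.0643, 0.0889]
tool_rot: [1.231, 1.546, 0.902]
force: [0.1, 0.4, 0.4]
grip_width: 0.0429
t 15.85 draw deg 68.28 arc mm 143.01 r 0.1192 ydir-3-draw -0.09 Ftan 1.13 Mz/.12 0.21 SUM 1.33 Frad 0.35 Fz -0.3 gw 0.0426 pos [0.5119 0.0643 0.0888]
moment [-0.0417 -0.0025 -0.025 ] about vertical -0.024973375844428443 equiv N at handle -0.20811146537023703
```

View pics/c8.png

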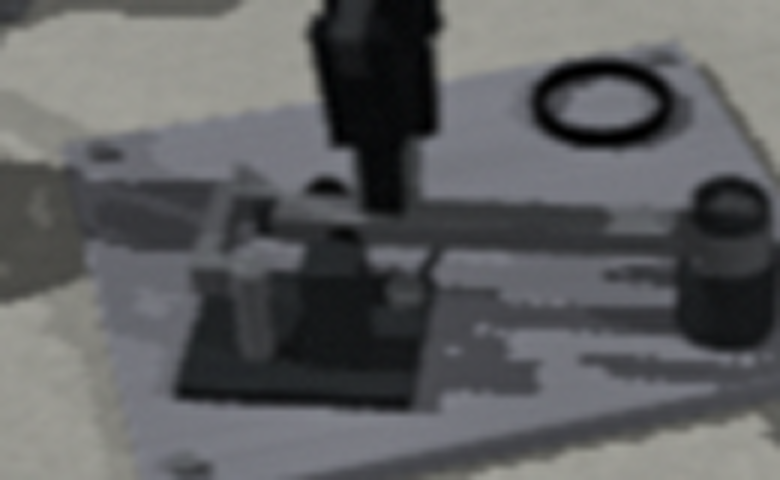

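```bash
python3 -c "
from h import *
go([.512,.0643,.2],68.2+3)"
```

```text
t 15.85 pos [0.5119 0.0643 0.0888] ydir 71.19 f [ 0.0069  1.1807 -0.2975] gw 0.0426
tx ty tz [-0.1111  0.0027  0.001 ] w [-0.0138  0.4821 -1.3662] q [ 0.3066  0.6879 -0.7366  1.9942  0.6938  0.7032  0.3821]
```

```bash
python3 -m creep '[{"wx":0,"wy":0,"wz":0,"tx":-0.01,"ty":0.0002,"tz":0.0001,"claw":0.5},{"wx":0,"wy":0,"wz":0,"tx":-0.03,"ty":0.0007,"tz":0.0003,"claw":0.5},{"wx":0,"wy":0,"wz":0,"tx":-0.06,"ty":0.0015,"tz":0.0006,"claw":0.5},{"wx":0,"wy":0.5,"wz":-1.4,"tx":-0.1,"ty":0.0025,"tz":0.001,"claw":0.3},{"wx":0,"wy":0.5,"wz":-1.4,"tx":-0.111,"ty":0.0027,"tz":0.001,"claw":0}]'
python3 -c "
from h import *
cv2.imwrite('pics/side9.png',bot.grab_frame('side'))
cv2.imwrite('pics/top9.png',bot.grab_frame('top'))
a=cv2.imread('pics/side9.png')[110:210,155:285]
cv2.imwrite('pics/c9.png',cv2.resize(a,None,fx=6,fy=6,interpolation=cv2.INTER_CUBIC))
go([.498,-.34,.2],0)
"
```

```text
clock: 16.35
position: [0.5132, 0.0653, 0.2039]
tool_rot: [0.287, 1.567, -0.04]
force: [-0.1, 0.4, 0.0]
grip_width: 0.0699
t 16.45 pos [0.5128 0.0645 0.2019] ydir 71.17 f [-0.1683  0.1392 -0.7236] gw 0.083
tx ty tz [ 0.002  -0.3876  0.1165] w [71.1722  0.1202 -0.1231] q [ 0.3991  0.536  -0.8696  1.901   0.5072  0.9374  0.5301]
```

View pics/c9.png

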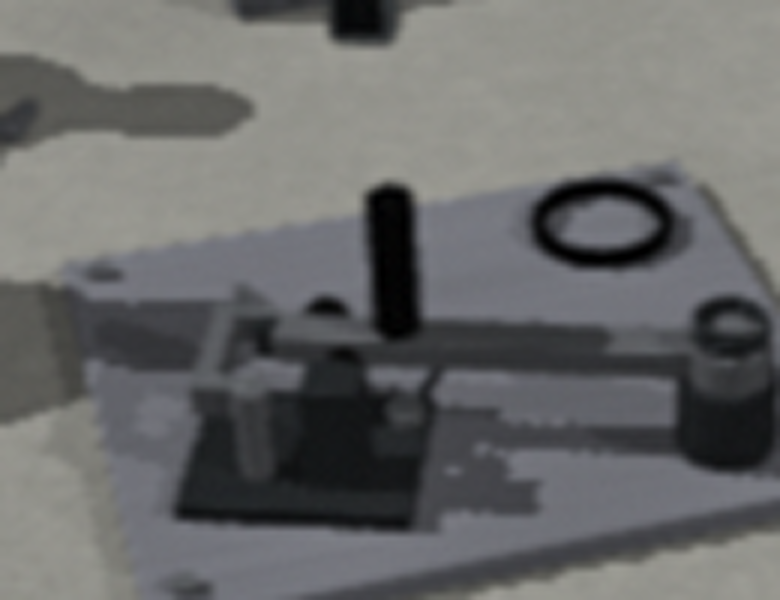

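Run:
```python
from h import *
# fit bottle, beaker, jar again with contours in a crop of the first pictures
tb=lambda x,y:(x/3.5-.4+270,y/3.5-.4+160)
sb=lambda x,y:(x/2.5-.4+170,y/2.5-.4+230)
b=np.array([.498,-.34]);j=np.array([.588,-.225]);k=np.array([.4375,-.2155])
print("b-j",j-b,np.hypot(*(j-b)),"b-k",k-b,np.hypot(*(k-b)))
for n,X in(("bottle base",[*b,0]),("bottle top",[*b,.09])): print(n,proj("side",np.array(X)),proj("top",np.array(X)))
# nest from side9: black ring mask
im=cv2.imread('pics/side9.png');g=cv2.cvtColor(im,cv2.COLOR_BGR2GRAY)
m=(g<45).astype(np.uint8);m[:, :235]=0;m[:,280:]=0;m[:115]=0;m[165:]=0
c,_=cv2.findContours(m,cv2.RETR_EXTERNAL,cv2.CHAIN_APPROX_NONE)
for q in c:
    if len(q)>20:
        e=cv2.fitEllipse(q);print(len(q),e,plane("side",e[0],.02),plane("side",e[0],.016))
```

```text
b-j [0.09  0.115] 0.14603081866510234 b-k [-0.0605  0.1245] 0.13842145787413165
bottle base [262.1497 354.9558] [345.7164 218.9033]
bottle top [263.4128 320.6067] [355.6494 214.4693]
54 ((255.09495544433594, 146.81692504882812), (13.566916465759277, 23.054683685302734), 91.9850082397461) [0.6139 0.171  0.02  ] [0.6154 0.1769 0.016 ]
```

```bash
python3 -m creep '[{"wx":71.2,"wy":0.1,"wz":-0.1,"tx":0.002,"ty":-0.3876,"tz":0.1165,"claw":0},{"wx":71.2,"wy":0.1,"wz":-0.1,"tx":0.002,"ty":-0.3876,"tz":0.1165,"claw":0},{"wx":71.2,"wy":0.1,"wz":-0.1,"tx":0.002,"ty":-0.3876,"tz":0.1165,"claw":0},{"wx":71.2,"wy":0.1,"wz":-0.1,"tx":0.002,"ty":-0.3876,"tz":0.1165,"claw":0},{"wx":71.2,"wy":0.1,"wz":-0.1,"tx":0.002,"ty":-0.3876,"tz":0.1165,"claw":0},{"wx":71.2,"wy":0.1,"wz":-0.1,"tx":0.002,"ty":-0.3876,"tz":0.1165,"claw":0},{"wx":71.2,"wy":0.1,"wz":-0.1,"tx":0.002,"ty":-0.3876,"tz":0.1165,"claw":0},{"wx":71.2,"wy":0.1,"wz":-0.1,"tx":0.002,"ty":-0.3876,"tz":0.1165,"claw":0}]'
python3 -c "
from h import *
go([.498,-.34,.2],0)"
```

```text
clock: 17.25
position: [0.4971, -0.3375, 0.1991]
tool_rot: [-2.049, 1.57, 2.699]
force: [0.9, 0.8, 0.6]
grip_width: 0.0856
t 17.25 pos [ 0.4971 -0.3375  0.1991] ydir 2.07 f [0.9175 0.79   0.62  ] gw 0.0856
tx ty tz [-0.0009  0.0008  0.0025] w [ 2.0657 -0.0172  0.0348] q [ 0.8461  0.5799 -0.5073  1.6949  0.3323  0.9542  0.2497]
```

View pics/top9.png

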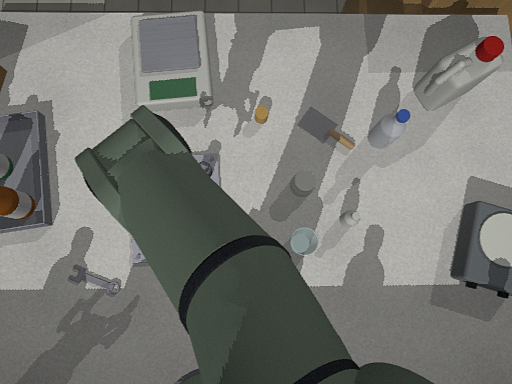

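Run:
```python
from h import *
t=bot.grab_frame('top');s=bot.grab_frame('side');cv2.imwrite('pics/top10.png',t);cv2.imwrite('pics/side10.png',s)
g=cv2.cvtColor(t,cv2.COLOR_BGR2GRAY);m=(g<45).astype(np.uint8);m[:,:132]=0;m[:,172:]=0;m[:155]=0;m[200:]=0
c,_=cv2.findContours(m,cv2.RETR_EXTERNAL,cv2.CHAIN_APPROX_NONE)
for q in c:
    if len(q)>20:
        e=cv2.fitEllipse(q);print(len(q),e,plane("top",e[0],.02),plane("top",e[0],.016))
cv2.imwrite("pics/c10.png",np.hstack([cv2.resize(t[140:275,115:250],(400,400)),cv2.resize(s[184:384,160:360],(400,400))]))
go([.498,-.34,.042],0)
```

```text
62 ((147.1367950439453, 175.56716918945312), (21.11768341064453, 22.23970603942871), 60.93840026855469) [0.6129 0.1762 0.02  ] [0.6138 0.1772 0.016 ]
t 17.35 pos [ 0.4956 -0.3423  0.1984] ydir 1.65 f [-1.1649  0.8958 -1.0091] gw 0.0856
tx ty tz [ 0.1564  0.0027 -0.0025] w [1.6513 0.1076 0.0981] q [ 0.8491  0.582  -0.5025  1.6919  0.3334  0.9544  0.2497]
```

View pics/c10.png

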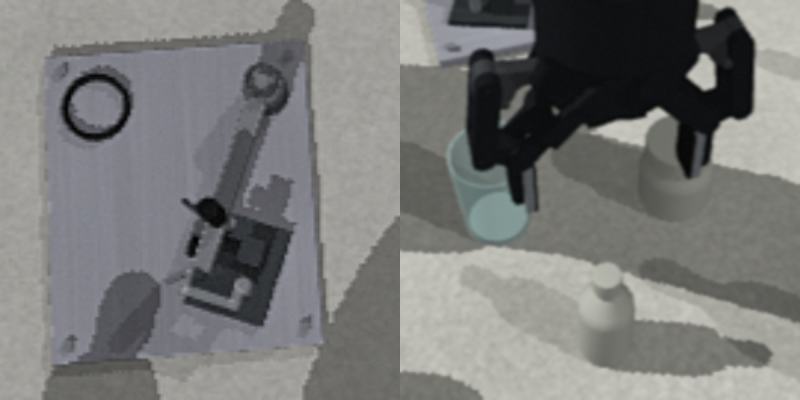

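```bash
python3 -m creep '[{"wx":1.6,"wy":0.1,"wz":0.1,"tx":0.02,"ty":0.0027,"tz":-0.0025,"claw":0},{"wx":1.6,"wy":0.1,"wz":0.1,"tx":0.05,"ty":0.0027,"tz":-0.0025,"claw":0},{"wx":1.6,"wy":0.1,"wz":0.1,"tx":0.08,"ty":0.0027,"tz":-0.0025,"claw":0},{"wx":1.6,"wy":0.1,"wz":0.1,"tx":0.08,"ty":0.0027,"tz":-0.0025,"claw":0}]'
python3 - <<'E'
from h import *
s=bot.grab_frame('side');cv2.imwrite('pics/side11.png',s)
cv2.imwrite("pics/c11.png",cv2.resize(s[184:384,160:360],(600,600)))
go([.498,-.34,.042],0)
E
```

```text
clock: 17.75
position: [0.4958, -0.3386, 0.1143]
tool_rot: [-2.115, 1.564, 2.599]
force: [-0.1, -0.1, -0.8]
grip_width: 0.0846
t 17.8 pos [ 0.497  -0.3391  0.1167] ydir 0.08 f [-0.5504 -0.7125  0.3047] gw 0.0853
tx ty tz [0.0747 0.0013 0.0011] w [ 0.0805 -0.1178  0.1878] q [ 0.8104  0.6848 -0.4549  1.7476  0.3951  0.8052  0.1672]
```

View pics/c11.png

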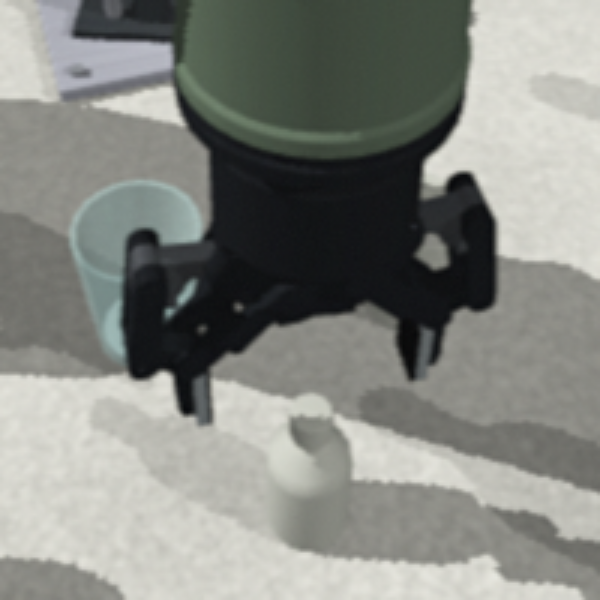

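```bash
python3 -m creep '[{"wx":0.1,"wy":-0.1,"wz":0.2,"tx":0.025,"ty":0.0013,"tz":0.0011,"claw":0},{"wx":0.1,"wy":-0.1,"wz":0.2,"tx":0.05,"ty":0.0013,"tz":0.0011,"claw":0},{"wx":0.1,"wy":-0.1,"wz":0.2,"tx":0.068,"ty":0.0013,"tz":0.0011,"claw":0},{"wx":0.1,"wy":-0.1,"wz":0.2,"tx":0.0747,"ty":0.0013,"tz":0.0011,"claw":0},{"wx":0.1,"wy":-0.1,"wz":0.2,"tx":0.0747,"ty":0.0013,"tz":0.0011,"claw":0.2},{"wx":0.1,"wy":-0.1,"wz":0.2,"tx":0.0747,"ty":0.0013,"tz":0.0011,"claw":0.3},{"wx":0.1,"wy":-0.1,"wz":0.2,"tx":0.0747,"ty":0.0013,"tz":0.0011,"claw":0.4}]' 25
python3 - <<'E'
from h import *
s=bot.grab_frame('side');cv2.imwrite('pics/side12.png',s)
cv2.imwrite("pics/c12.png",cv2.resize(s[184:384,160:360],(600,600)))
go([.498,-.34,.042],0)
E
```

```text
clock: 18.5
position: [0.4986, -0.3404, 0.0433]
tool_rot: [1.209, 1.569, -0.362]
force: [-0.3, 0.0, 0.4]
grip_width: 0.0515
t 18.55 pos [ 0.4985 -0.3404  0.0431] ydir -0.03 f [-0.5139 -0.5891  0.07  ] gw 0.0512
tx ty tz [ 0.0011 -0.0005 -0.0004] w [-0.0295  0.0326 -0.0859] q [ 0.7741  0.7898 -0.4013  1.7726  0.4615  0.672   0.1126]
```

View pics/c12.png

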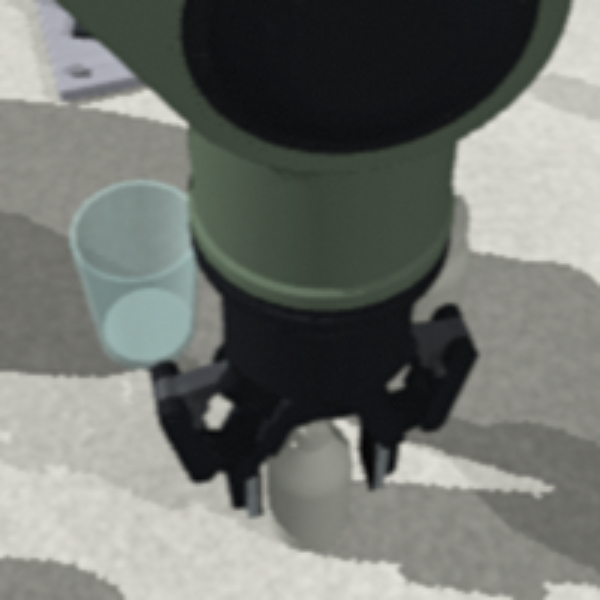

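```bash
python3 -m creep '[{"wx":0,"wy":0,"wz":0,"tx":0,"ty":0,"tz":0,"claw":0.46},{"wx":0,"wy":0,"wz":0,"tx":0,"ty":0,"tz":0,"claw":0.52},{"wx":0,"wy":0,"wz":0,"tx":0,"ty":0,"tz":0,"claw":0.6},{"wx":0,"wy":0,"wz":0,"tx":0,"ty":0,"tz":0,"claw":0.65},{"wx":0,"wy":0,"wz":0,"tx":0,"ty":0,"tz":0,"claw":0.65},{"wx":0,"wy":0,"wz":0,"tx":0,"ty":0,"tz":0,"claw":0.65}]' 30
python3 - <<'E'
from h import *
go([.4985,-.34,.18],0)
E
```

```text
clock: 19.15
position: [0.4986, -0.3406, 0.0437]
tool_rot: [0.98, 1.569, -0.592]
force: [-2.9, 1.0, 8.8]
grip_width: 0.0389
t 19.15 pos [ 0.4986 -0.3406  0.0437] ydir -0.04 f [-2.9417  1.0227  8.8229] gw 0.0389
tx ty tz [-0.1363  0.0002 -0.0005] w [-0.0412  0.0635 -0.0945] q [ 0.7742  0.7889 -0.4013  1.7724  0.4614  0.6727  0.1126]
```

```bash
python3 -m creep '[{"wx":0,"wy":0,"wz":0,"tx":-0.01,"ty":0,"tz":0,"claw":0.65},{"wx":0,"wy":0,"wz":0,"tx":-0.03,"ty":0,"tz":0,"claw":0.65},{"wx":0,"wy":0,"wz":0,"tx":-0.06,"ty":0,"tz":0,"claw":0.65},{"wx":0,"wy":0,"wz":0,"tx":-0.09,"ty":0,"tz":0,"claw":0.65},{"wx":0,"wy":0,"wz":0,"tx":-0.12,"ty":0,"tz":0,"claw":0.65},{"wx":0,"wy":0,"wz":0,"tx":-0.14,"ty":0,"tz":0,"claw":0.65},{"wx":0,"wy":0,"wz":0,"tx":-0.146,"ty":0,"tz":0,"claw":0.65},{"wx":0,"wy":0,"wz":0,"tx":-0.146,"ty":0,"tz":0,"claw":0.65}]'
python3 - <<'E'
from h import *
s=bot.grab_frame('side');cv2.imwrite('pics/side13.png',s)
cv2.imwrite("pics/c13.png",cv2.resize(s[134:384,130:380],(600,600)))
go([.6135,.1765,.19],10)
E
```

```text
clock: 19.95
position: [0.4985, -0.3407, 0.1905]
tool_rot: [0.933, 1.567, -0.639]
force: [-0.6, -0.1, -0.7]
grip_width: 0.0387
t 20.0 pos [ 0.4981 -0.3404  0.1894] ydir -0.04 f [-0.3461 -0.0774 -0.9776] gw 0.039
tx ty tz [-0.001  0.115 -0.517] w [-10.0394   0.0705  -0.0791] q [ 0.8405  0.5925 -0.4957  1.6987  0.3371  0.9343  0.2132]
```

View pics/c13.png

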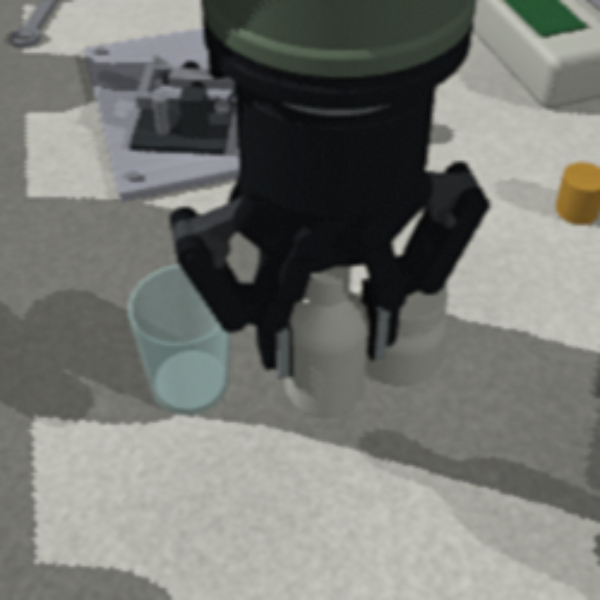

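```bash
python3 -m creep '[{"wx":-1,"wy":0,"wz":0,"tx":0,"ty":0.006,"tz":-0.026,"claw":0.65},{"wx":-2,"wy":0,"wz":0,"tx":0,"ty":0.014,"tz":-0.065,"claw":0.65},{"wx":-3,"wy":0,"wz":0,"tx":0,"ty":0.024,"tz":-0.108,"claw":0.65},{"wx":-4,"wy":0,"wz":0,"tx":0,"ty":0.034,"tz":-0.153,"claw":0.65},{"wx":-5,"wy":0,"wz":0,"tx":0,"ty":0.044,"tz":-0.198,"claw":0.65},{"wx":-6,"wy":0,"wz":0,"tx":0,"ty":0.054,"tz":-0.243,"claw":0.65},{"wx":-7,"wy":0,"wz":0,"tx":0,"ty":0.064,"tz":-0.288,"claw":0.65},{"wx":-8,"wy":0,"wz":0,"tx":0,"ty":0.074,"tz":-0.333,"claw":0.65}]'
python3 - <<'E'
from h import *
go([.6135,.1765,.19],10)
E
```

```text
clock: 20.8
position: [0.5719, -0.0057, 0.1879]
tool_rot: [-0.51, 1.57, -1.941]
force: [0.7, -0.3, -0.7]
grip_width: 0.0387
t 20.8 pos [ 0.5719 -0.0057  0.1879] ydir 8.0 f [ 0.6813 -0.2898 -0.7469] gw 0.0387
tx ty tz [-0.0023  0.0666 -0.1746] w [-1.9975  0.0561  0.0327] q [ 0.3071  0.5623 -0.5668  1.7798  0.3728  0.9085 -0.2834]
```

```bash
python3 -m creep '[{"wx":-2,"wy":0,"wz":0,"tx":-0.002,"ty":0.016,"tz":-0.043,"claw":0.65},{"wx":-2,"wy":0,"wz":0,"tx":-0.002,"ty":0.032,"tz":-0.085,"claw":0.65},{"wx":-2,"wy":0,"wz":0,"tx":-0.002,"ty":0.047,"tz":-0.124,"claw":0.65},{"wx":-2,"wy":0,"wz":0,"tx":-0.002,"ty":0.058,"tz":-0.153,"claw":0.65},{"wx":-2,"wy":0,"wz":0,"tx":-0.002,"ty":0.065,"tz":-0.17,"claw":0.65},{"wx":-2,"wy":0,"wz":0,"tx":-0.002,"ty":0.0666,"tz":-0.1746,"claw":0.65},{"wx":-2,"wy":0,"wz":0,"tx":-0.002,"ty":0.0666,"tz":-0.1746,"claw":0.65}]'
python3 - <<'E'
from h import *
s=bot.grab_frame('side');cv2.imwrite('pics/side14.png',s)
cv2.imwrite("pics/c14.png",cv2.resize(s[30:230,140:340],(600,600)))
go([.6135,.1765,.1],10)
E
```

```text
clock: 21.5
position: [0.613, 0.1767, 0.1884]
tool_rot: [-1.142, 1.568, -2.537]
force: [0.7, -0.6, 0.2]
grip_width: 0.0386
t 21.55 pos [0.6132 0.1756 0.1887] ydir 9.99 f [ 0.1951 -0.7578 -0.7232] gw 0.0391
tx ty tz [ 0.0887  0.0006 -0.001 ] w [-0.0088  0.0899  0.1171] q [-0.0063  0.661  -0.566   1.5967  0.4018  1.0048 -0.5217]
```

View pics/c14.png

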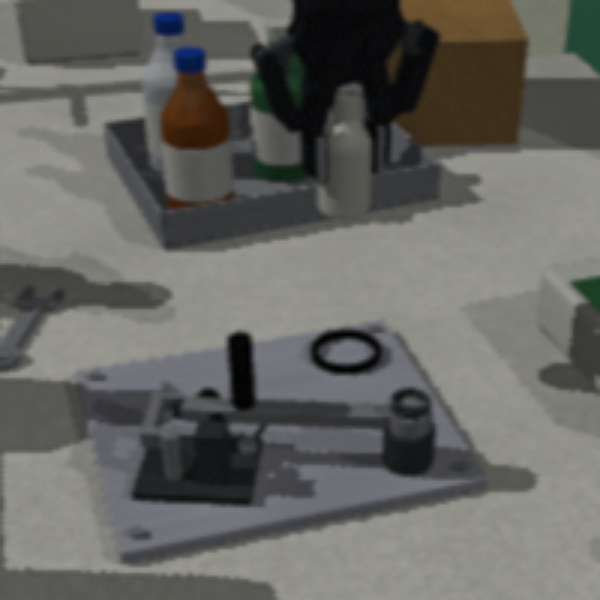

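```bash
python3 -m creep '[{"wx":0,"wy":0,"wz":0.1,"tx":0.025,"ty":0.0005,"tz":-0.001,"claw":0.65},{"wx":0,"wy":0.1,"wz":0.1,"tx":0.06,"ty":0.0005,"tz":-0.001,"claw":0.65},{"wx":0,"wy":0.1,"wz":0.1,"tx":0.09,"ty":0.0005,"tz":-0.001,"claw":0.65},{"wx":0,"wy":0.1,"wz":0.1,"tx":0.109,"ty":0.0005,"tz":-0.001,"claw":0.65},{"wx":0,"wy":0.1,"wz":0.1,"tx":0.109,"ty":0.0005,"tz":-0.001,"claw":0.65}]'
python3 - <<'E'
from h import *
s=bot.grab_frame('side');cv2.imwrite('pics/side15.png',s)
cv2.imwrite("pics/c15.png",cv2.resize(s[80:180,205:305],(600,600),interpolation=cv2.INTER_CUBIC))
go([.6135,.1765,.057],10)
for z in(.036,.02,.012): print(z,proj("side",np.array([.6135,.1765,z])))
E
```

```text
clock: 22.05
position: [0.612, 0.1743, 0.0771]
tool_rot: [-1.373, 1.566, -2.771]
force: [-0.6, -0.1, -1.7]
grip_width: 0.0386
t 22.1 pos [0.6128 0.175  0.079 ] ydir 9.92 f [-0.4115  0.4962  0.7301] gw 0.0393
tx ty tz [ 0.022   0.001  -0.0014] w [-0.0804  0.027   0.1394] q [-0.0441  0.7948 -0.5043  1.6618  0.4924  0.8172 -0.5926]
0.036 [254.4532 140.1792]
0.02 [254.4165 145.6556]
0.012 [254.3985 148.3507]
```

View pics/c15.png

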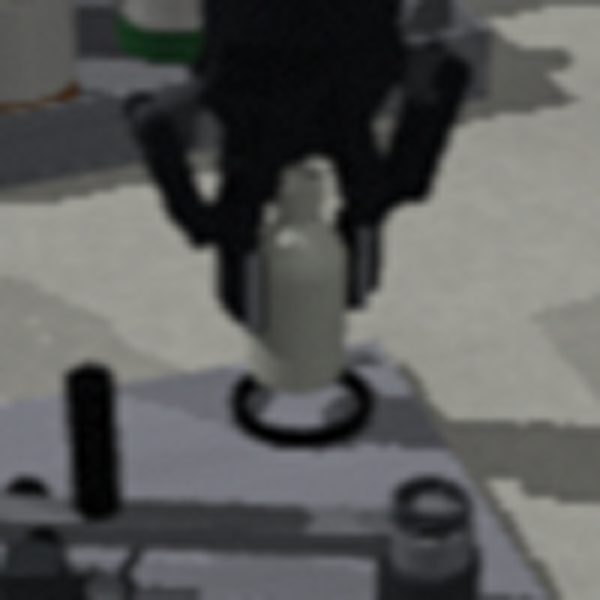

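```bash
python3 -m creep '[{"wx":0,"wy":0,"wz":0.1,"tx":0.003,"ty":0.0013,"tz":-0.0008,"claw":0.65},{"wx":0,"wy":0,"wz":0.1,"tx":0.008,"ty":0.0013,"tz":-0.0008,"claw":0.65},{"wx":0,"wy":0,"wz":0.1,"tx":0.014,"ty":0.0013,"tz":-0.0008,"claw":0.65},{"wx":0,"wy":0,"wz":0.1,"tx":0.018,"ty":0.0013,"tz":-0.0008,"claw":0.65},{"wx":0,"wy":0,"wz":0.1,"tx":0.018,"ty":0.0013,"tz":-0.0008,"claw":0.65}]'
python3 - <<'E'
from h import *
s=bot.grab_frame('side');cv2.imwrite('pics/side16.png',s)
cv2.imwrite("pics/c16.png",cv2.resize(s[80:180,205:305],(600,600),interpolation=cv2.INTER_CUBIC))
go([.614,.1758,.056],10)
E
```

```text
clock: 22.6
position: [0.6136, 0.1759, 0.0604]
tool_rot: [-1.16, 1.569, -2.557]
force: [0.1, -1.0, -1.6]
grip_width: 0.0387
t 22.65 pos [0.6138 0.176  0.0607] ydir 9.93 f [ 0.5954 -0.0022 -1.244 ] gw 0.0389
tx ty tz [0.0047 0.0002 0.0003] w [-0.0689  0.0264  0.059 ] q [-0.0537  0.8202 -0.4913  1.665   0.5086  0.788  -0.6054]
```

View pics/c16.png

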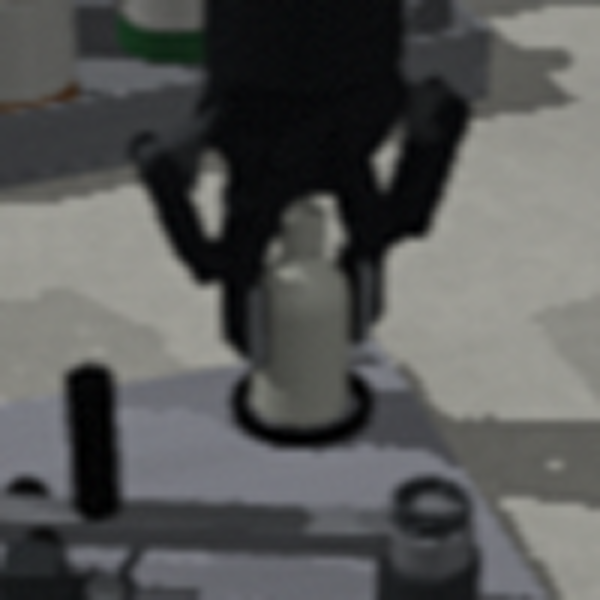

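```bash
python3 -m creep '[{"wx":0,"wy":0,"wz":0,"tx":0.002,"ty":0,"tz":0,"claw":0.65},{"wx":0,"wy":0,"wz":0,"tx":0.004,"ty":0,"tz":0,"claw":0.65},{"wx":0,"wy":0,"wz":0,"tx":0.0045,"ty":0,"tz":0,"claw":0.65},{"wx":0,"wy":0,"wz":0,"tx":0.0045,"ty":0,"tz":0,"claw":0.65}]'
python3 - <<'E'
from h import *
go([.614,.1758,.0555],10)
E
```

```text
clock: 23.05
position: [0.6137, 0.176, 0.0562]
tool_rot: [-1.209, 1.57, -2.607]
force: [-1.0, 0.3, -0.7]
grip_width: 0.0391
t 23.05 pos [0.6137 0.176  0.0562] ydir 9.93 f [-0.9839  0.2671 -0.7012] gw 0.0391
tx ty tz [0.0007 0.0002 0.0003] w [-0.0685  0.0255  0.0675] q [-0.0558  0.8265 -0.4882  1.6662  0.5125  0.7808 -0.6084]
```

```bash
python3 -m creep '[{"wx":0,"wy":0,"wz":0,"tx":0.0005,"ty":0,"tz":0,"claw":0.65},{"wx":0,"wy":0,"wz":0,"tx":0.001,"ty":0,"tz":0,"claw":0.65},{"wx":0,"wy":0,"wz":0,"tx":0.001,"ty":0,"tz":0,"claw":0.65}]'
python3 - <<'E'
from h import *
go([.614,.1758,.0555],10)
E
```

```text
clock: 23.35
position: [0.6138, 0.1761, 0.0558]
tool_rot: [-0.883, 1.57, -2.281]
force: [-3.3, -1.8, 9.0]
grip_width: 0.0387
t 23.35 pos [0.6138 0.1761 0.0558] ydir 9.93 f [-3.2734 -1.8353  9.041 ] gw 0.0387
tx ty tz [0.0003 0.0001 0.0003] w [-0.0737  0.0346  0.0422] q [-0.0562  0.827  -0.4877  1.6662  0.5132  0.7799 -0.6091]
```

```bash
python3 -m creep '[{"wx":0,"wy":0,"wz":0,"tx":-0.0002,"ty":0,"tz":0,"claw":0.65},{"wx":0,"wy":0,"wz":0,"tx":-0.0002,"ty":0,"tz":0,"claw":0.5},{"wx":0,"wy":0,"wz":0,"tx":-0.0002,"ty":0,"tz":0,"claw":0.44},{"wx":0,"wy":0,"wz":0,"tx":-0.0002,"ty":0,"tz":0,"claw":0.36},{"wx":0,"wy":0,"wz":0,"tx":-0.0002,"ty":0,"tz":0,"claw":0.25},{"wx":0,"wy":0,"wz":0,"tx":-0.0002,"ty":0,"tz":0,"claw":0.2},{"wx":0,"wy":0,"wz":0,"tx":-0.0002,"ty":0,"tz":0,"claw":0.2}]' 20
python3 - <<'E'
from h import *
s=bot.grab_frame('side');cv2.imwrite('pics/side17.png',s)
cv2.imwrite("pics/c17.png",cv2.resize(s[80:180,205:305],(600,600),interpolation=cv2.INTER_CUBIC))
go([.614,.1758,.2],10)
E
```

```text
clock: 24.05
position: [0.6138, 0.1761, 0.0559]
tool_rot: [-0.89, 1.57, -2.287]
force: [0.0, 0.2, 0.3]
grip_width: 0.0683
t 24.1 pos [0.6138 0.1761 0.0559] ydir 9.93 f [-0.0806  0.1142  0.5991] gw 0.0677
tx ty tz [-0.1441  0.      0.0004] w [-0.072   0.0333  0.0477] q [-0.0561  0.8267 -0.4878  1.6662  0.5129  0.7802 -0.6089]
```

View pics/c17.png

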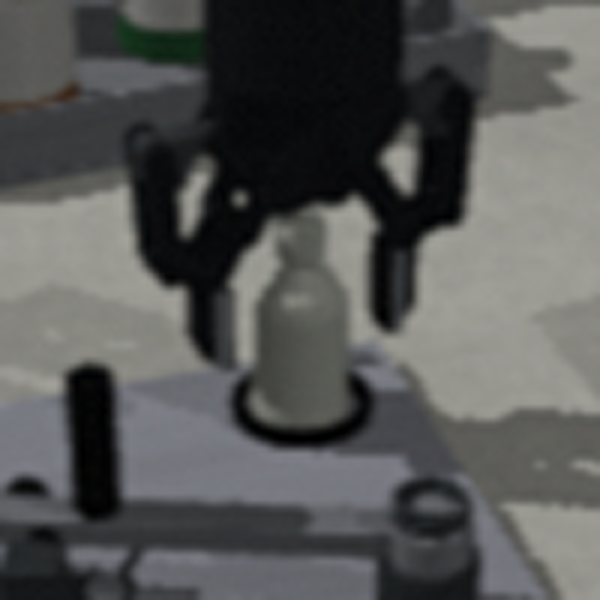

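Bottle stands upright inside the ring (base ~ (300,410) in the crop), and both fingers are clear of it. Rising straight up.

```bash
python3 -m creep '[{"wx":0,"wy":0,"wz":0,"tx":-0.015,"ty":0,"tz":0,"claw":0.2},{"wx":0,"wy":0,"wz":0,"tx":-0.04,"ty":0,"tz":0,"claw":0.2},{"wx":0,"wy":0,"wz":0,"tx":-0.075,"ty":0,"tz":0,"claw":0.2},{"wx":0,"wy":0,"wz":0,"tx":-0.115,"ty":0,"tz":0,"claw":0.2},{"wx":0,"wy":0,"wz":0,"tx":-0.15,"ty":0,"tz":0,"claw":0.2},{"wx":0,"wy":0,"wz":0,"tx":-0.17,"ty":0,"tz":0,"claw":0.2},{"wx":0,"wy":0,"wz":0,"tx":-0.17,"ty":0,"tz":0,"claw":0.2}]'
python3 - <<'E'
from h import *
go([.5,-.3,.23],0)
E
```

```text
clock: 24.8
position: [0.615, 0.1768, 0.2303]
tool_rot: [1.567, 1.566, 0.169]
force: [-0.1, 0.6, 0.6]
grip_width: 0.0681
t 24.8 pos [0.615  0.1768 0.2303] ydir 9.92 f [-0.0952  0.6149  0.5518] gw 0.0681
tx ty tz [-0.0006 -0.1954  0.4499] w [ 9.9238 -0.021  -0.2536] q [ 0.0047  0.6177 -0.5849  1.5588  0.3739  1.0742 -0.5005]
```

Moving aside so both cameras can see the tester.

```bash
python3 -m creep '[{"wx":5,"wy":0,"wz":0,"tx":0,"ty":-0.195,"tz":0.45,"claw":0.2},{"wx":5,"wy":0,"wz":0,"tx":0,"ty":-0.195,"tz":0.45,"claw":0.2},{"wx":5,"wy":0,"wz":0,"tx":0,"ty":-0.195,"tz":0.45,"claw":0.2},{"wx":5,"wy":0,"wz":0,"tx":0,"ty":-0.195,"tz":0.45,"claw":0.2},{"wx":5,"wy":0,"wz":0,"tx":0,"ty":-0.195,"tz":0.45,"claw":0.2},{"wx":5,"wy":0,"wz":0,"tx":0,"ty":-0.195,"tz":0.45,"claw":0.2},{"wx":5,"wy":0,"wz":0,"tx":0,"ty":-0.195,"tz":0.45,"claw":0.2},{"wx":5,"wy":0,"wz":0,"tx":0,"ty":-0.195,"tz":0.45,"claw":0.2}]'
python3 - <<'E'
from h import *
t=bot.grab_frame('top');s=bot.grab_frame('side');cv2.imwrite('pics/top18.png',t);cv2.imwrite('pics/side18.png',s)
cv2.imwrite("pics/c18.png",np.hstack([cv2.resize(t[140:275,115:250],(400,400)),cv2.resize(s[90:230,150:310],(400,400))]))
go([.5,-.3,.23],0)
E
```

```text
clock: 25.6
position: [0.5201, -0.2147, 0.229]
tool_rot: [1.66, 1.566, 0.175]
force: [1.3, 0.7, 0.0]
grip_width: 0.0684
t 25.7 pos [ 0.5185 -0.2199  0.2284] ydir 4.42 f [ 0.7535  0.9925 -0.2489] gw 0.0683
tx ty tz [-0.0015 -0.0247  0.0784] w [ 4.4207  0.0948 -0.1405] q [ 0.6869  0.4897 -0.5409  1.769   0.3008  0.9628  0.1019]
```

View pics/c18.png

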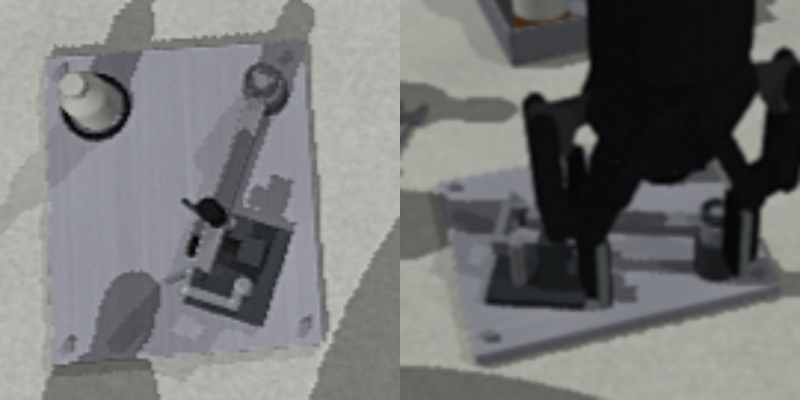

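View pics/top18.png

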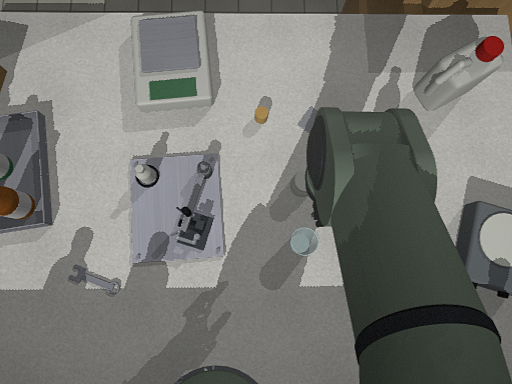

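View pics/side18.png

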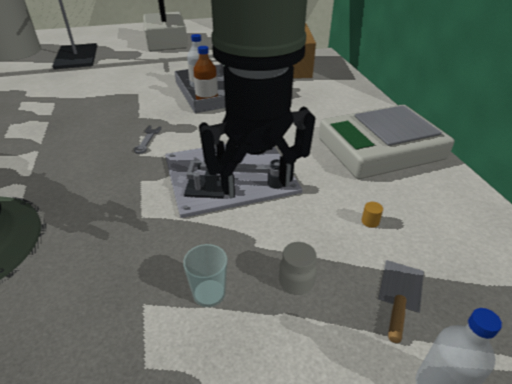

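```bash
python3 -m creep '[{"wx":0,"wy":0,"wz":0,"tx":0,"ty":0,"tz":0,"claw":0.2},{"wx":0,"wy":0,"wz":0,"tx":0,"ty":0,"tz":0,"claw":0.2},{"wx":0,"wy":0,"wz":0,"tx":0,"ty":0,"tz":0,"claw":0.2}]'
python3 - <<'E'
from h import *
t=bot.grab_frame('top');a=cv2.imread('pics/top18.png')
d=cv2.absdiff(t,a)[150:270,120:230];print("diff max",d.max(),(d.max(2)>40).sum())
print(bot.job_done())
E
```

```text
clock: 26.0
position: [0.5189, -0.2188, 0.2284]
tool_rot: [1.04, 1.568, -0.452]
force: [-0.3, 0.5, 0.5]
grip_width: 0.068
diff max 51 2
the job is handed in; nothing more can be done
None
```

The job is done and handed in at about 26 s of the 72 s allowed: the striker arm is cocked and the sample bottle stands upright in the nest.

**Cocking:** I gripped the handle and drew the arm round its arc. The tooth was felt at a draw angle of about 63 to 64 deg, roughly 12 N at the handle. I met the buffer only lightly, at about 70 deg and 10 N in all. I then eased back about 4 mm until the catch at about 68 deg (1.19 rad) carried the spring, leaving about 1 N at the handle. The arm did not move when I let go.

**Placing:** I set the bottle down in the ring with about 9 N of floor contact, let go and withdrew.

**Last checks:**
- The top view shows the arm on the catch and the bottle upright inside the ring. A second top picture 0.35 s later showed no real change in the tester area.
- The beaker and the jar are at the same pixels as before in the side view. In that last side view the gripper hid the nest. In the top view the robot's arm partly hid the jar.
- The tooth bump came earlier than the hooking point, so I first expected the buffer sooner. A side picture showing the tooth snapped back in, plus the drop in handle force, settled it.
- The peak forces are readings taken at the end of each move, so anything higher in between would not show. During the first part of the draw the gripper pulled up on the handle with about 20 N, which I then corrected.

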